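Clamp down the coin rack with a ratchet wrench and load it

TASK

Set up the teller's coin rack. First put the ratchet wrench on the rack's castle nut and swing it back and forth to tighten the nut clockwise until the clamp jaw is fully home against the rail; keep the coin cassettes on the counter until then. Afterwards lay every coin cassette flat on the sloped shelf, lengthwise down the slope with its lower end down at the front lip, lay the wrench back on the rubber mat, and leave the mug, stamp and calculator where they are.

Things in the scene. Friction and masses are not known exactly. Their poses are not given: they have to be found in the camera images.
- rack: Aluminium coin rack fixed to the counter; origin on the counter under its middle, x towards the rail and the high side of the shelf (away from the robot), y along its length. Foot 110 x 450 x 10 mm. Clamp block with the castle nut at y = +130 mm, sloped shelf centred at y = -110 mm, steel rail 36 mm high behind the clamp block, near face at x = +86 mm.
- shelf: Sloped shelf of the rack, 100 mm (x) x 340 mm (y), sloping 20 degrees (0.35 rad), low side towards the robot. Origin at the middle of its upper face, 50 mm above the counter; x points up the slope, y along the shelf, z square out of its face. Along its low edge runs a lip whose inner face is at x = -50 mm, 8 mm high.
- nut_seat (a point): Point on the castle nut's vertical axis at the tops of its teeth, 50 mm above the counter; axes as rack. The wrench head, lowered over the stud, rests with its underside here. Nut 50 mm across with 10 upright teeth 5 mm high; a fixed steel stud, 10 mm thick with a tapered tip, stands up from its middle to 84 mm above the counter.
- nut (a joint): Turn of the castle nut in rad, growing as it is tightened (clockwise seen from above); starts between 0 and 1.2, and stops at 9.0, where the jaw is home against the rail. Turns against a friction of about 0.3 N m and stays where it is left.
- jaw (a joint): Travel of the steel clamp jaw (64 mm wide) towards the rail in m, driven by the nut: 0.0023 m per rad of nut, 0.0207 when home.
- wrench: Steel ratchet wrench, black handle, 184 mm long, 0.3 kg, lying right side up. Origin on the axis of the head's bore, at the underside; z up, x along the handle. Head 50 mm across, 26 mm high, bore 16 mm. Handle 18 mm wide, from 10 to 26 mm above the underside, free to grip from x = 40 to 155 mm; round end 26 mm high at x = 172 mm. Two spring pawls stick 4 mm out below the head.
- wrench_mid (a point): Balance point of the wrench, x = 85 mm, level with its underside. Set on the nut at any angle, the pawls drive the nut when the handle swings clockwise (from above) and click over its teeth with light force when it swings back; up to 36 degrees of a stroke is lost before they bite. The handle has room for about 45 degrees either side of the rack's +y.
- mat: Black rubber mat fixed on the counter, 130 mm (its x) x 270 mm (its y), 3 mm thick, origin at the centre of its underside. The wrench lies on it, the handle roughly along the mat's +y.
- cassette0: Coin cassette: closed grey plastic bar with black end bands, 70 mm (x) x 34 x 34 mm, 0.2 kg, origin at its centre, lying lengthwise on the counter. Two to four of them are present.
- cassette1: Coin cassette: closed grey plastic bar with black end bands, 70 mm (x) x 34 x 34 mm, 0.2 kg, origin at its centre, lying lengthwise on the counter. Two to four of them are present.
- cassette2: Coin cassette: closed grey plastic bar with black end bands, 70 mm (x) x 34 x 34 mm, 0.2 kg, origin at its centre, lying lengthwise on the counter. Two to four of them are present.
- cassette3: Coin cassette: closed grey plastic bar with black end bands, 70 mm (x) x 34 x 34 mm, 0.2 kg, origin at its centre, lying lengthwise on the counter. Two to four of them are present.
- mug: White mug, 80 mm across, 92 mm high, origin under its centre. Bystander.
- stamp: Wooden hand stamp, 40 mm across, 78 mm high, origin under its centre. Bystander.
- calculator: Black desk calculator 130 x 85 x 20 mm, origin under its centre. Bystander.
There are look-alikes about, which are no part of the job. Of the things that look like the wrench, take the one that is nearest to the robot's base at the start.

How it is judged (in metres and radians):
On the way, in this order (a step that is already met when the one before it is completed fails the run):
1. the wrench sits on the castle nut, the jaw still open, all cassettes on the counter (distance between wrench and nut_seat below 0.009 m and angle between wrench's own z axis and vertical below 0.25 rad and value of joint nut below 8 rad and height (world z) of each of cassette0, cassette1, cassette2, cassette3 below 0.04 m), for 0.2 s.
2. tightened with the wrench: the jaw is home, the wrench on the nut, all cassettes still on the counter (distance between wrench and nut_seat below 0.009 m and angle between wrench's own z axis and vertical below 0.25 rad and value of joint nut above 8.75 rad and height (world z) of each of cassette0, cassette1, cassette2, cassette3 below 0.04 m), for 0.2 s.
At the end, for the whole second after the job is handed in: Nut within 0.3 rad of its stop (jaw within 1 mm of home). Every cassette lies flat on the shelf (centre 12 to 22 mm off its face), within 0.2 rad of the slope direction, lower end within 15 mm of the lip. Wrench flat on the mat, right side up, its middle over the mat. All at rest (value of joint nut above 8.7 rad and x of cassette0 in the frame of shelf between -0.025 and 0 m and y of cassette0 in the frame of shelf between -0.155 and 0.155 m and z of cassette0 in the frame of shelf between 0.012 and 0.022 m and angle between the x axis of each of cassette0, cassette1, cassette2, cassette3 and the x axis of shelf, either way round below 0.2 rad and linear speed of each of cassette0, cassette1, cassette2, cassette3, wrench below 0.02 m/s and x of cassette1 in the frame of shelf between -0.025 and 0 m and y of cassette1 in the frame of shelf between -0.155 and 0.155 m and z of cassette1 in the frame of shelf between 0.012 and 0.022 m and x of cassette2 in the frame of shelf between -0.025 and 0 m and y of cassette2 in the frame of shelf between -0.155 and 0.155 m and z of cassette2 in the frame of shelf between 0.012 and 0.022 m and x of cassette3 in the frame of shelf between -0.025 and 0 m and y of cassette3 in the frame of shelf between -0.155 and 0.155 m and z of cassette3 in the frame of shelf between 0.012 and 0.022 m and x of wrench_mid in the frame of mat between -0.06 and 0.06 m and y of wrench_mid in the frame of mat between -0.125 and 0.125 m and height (world z) of wrench_mid below 0.012 m and angle between wrench's own z axis and vertical below 0.2 rad); the robot touches nothing.
It fails at once if the mug is disturbed (moved over 30 mm) (distance of mug from where it was at the start of the episode above 0.03 m).
It fails at once if the stamp is disturbed (moved over 30 mm) (distance of stamp from where it was at the start of the episode above 0.03 m).
It fails at once if the calculator is disturbed (moved over 30 mm) (distance of calculator from where it was at the start of the episode above 0.03 m).
Of cassette0, cassette1, cassette2, cassette3 only 2 to 4 are there at a start; the rules pass over those that are not, and their reading is None.
At some moment in a run one of cassette0, cassette1, cassette2, cassette3 may be knocked a few centimetres aside while the robot is not near it.
Once in a run the grip may slacken for a moment while it holds something.
It also fails if it takes over 210 s, if anything falls off the work surface, if the arm or the gripper's body presses on something with over 40 N, if the wrist force passes 120 N, or if a joint passes its speed limit or range.

ROBOT

A 6-joint arm with a two-finger parallel gripper is mounted at the origin on the work surface. World frame = base frame: x ahead of the robot, y to its left, z up, the work surface at z = 0. Lengths are in mm, angles in degrees, forces in N, time in s.
With the tool pointing down it reaches from about 300 to 850 mm from the base axis. Payload 4.2 kg.
Tool frame: the origin (TCP) lies at the very end of the fingers, on their centre line; the grasp point (between the pads) lies 19 mm behind it; z points along the fingers, y is the direction in which the jaws open and shut (so a half turn about z gives the same grasp; the last joint's range is limited). The gripper opens to 91 mm and grips with 3 to 60 N. Pads are 32 mm wide; open, the fingers measure 118 mm over their backs; the gripper's body (76 mm by 178 mm) begins 60 mm behind the grasp point.
Start: joints at [-68.297, 18.312, 89.639, -0, 72.044, -1.146], TCP at [223.286, -529.897, 176.376] pointing down, gripper open.
Joint ranges: [-177.97, 177.97], [-48.28, 115.42], [12.27, 149.76], [-77.06, 257.06], [2.81, 150.46], [-146.56, 146.56]. Speed limits (degrees/s): [147.25, 147.25, 180, 180, 180, 180].

INTERFACE

Orientations are given as [roll, pitch, yaw] about the fixed x, y, z axes, in that order (R = Rz(yaw) Ry(pitch) Rx(roll)).
In Python, from workcell import monitor, eyes, job gives the robot as it stands.
- The arm moves only by the tool move_arm, never from a script. Its argument "increments" is a list that holds one entry, the list of rows, each a list of 7 numbers: the opening, from 0 (shut) to 1 (fully open), then the shift along the tool's x, y, z in cm, then the turn, a rotation vector about the tool's x, y, z in rad. In form: [[[jaw, x, y, z, ax, ay, az], ...]]. A call has 1 to 12 rows; each row shifts and turns the pose as measured when the row begins, along the tool's axes as they then stand; what a row does not reach is not made up. A row lasts 1/8 s, in which the tool goes at most 62.5 mm and 10.7 degrees, less where a joint would pass 70% of its speed; a pose out of reach is approached as far as the arm can. A call is refused whole if a number of a shift passes 6.25 or a number of a turn 0.188, either way. A call with a gripper value outside its range is refused whole. The fingers move at their own pace and stop on an object; "force" is the grip in N (left out, the last holds). Time passes only in rows, so rows that do not move let the fingers close. It gives the time, the measured TCP pose, the force and the opening at its end, in the units of the state.
- monitor.state(): the state, without advancing time (a new reading comes with each control period).
- eyes.grab_frame(name): name is "side" or "top"; returns a dict with "color" (420x560x3 uint8, red, green, blue), "z_map" (420x560 float32, mm along the optical axis (not along the pixel's ray), 0 where there is no reading), "camera_matrix" (3x3 intrinsics, pixels), "rvec" (rotation vector, rad) and "tvec" (3), from world to camera coordinates, as OpenCV has them. Camera axes: x right, y down, z forward; pixel columns grow to the right and rows downward; lengths in mm; the calibration is good to about 2 mm. A picture is of the moment at which its call begins.
- job.job_done(): hands the job in, once; it reports no verdict.
The state is a dict: "time_s": time; "qpos": joint angles; "qvel": joint speeds; "effort": joint torques, N m; "ee_pos": TCP position; "ee_rot": TCP orientation; "force": force on the tool from outside, world axes, zero at the start; "torque": the same for the moment, N m; "gripper_width": finger opening in mm.
Only numpy, scipy, OpenCV 4.12 (cv2) and the standard library are available. Lean on these libraries where they do the work, as an engineer would, in place of code of your own. Each camera call takes 0.05 s, during which the arm holds its last target. There are 200 camera calls.

## Working session

There is one attempt and no reset: what is moved stays moved. The work goes in short steps, Python scripts to look and compute and a tool call to move; the robot and the scene stay as the last step left them, time stands still between calls to the robot, and variables do not carry over. Pictures are saved under pics/ and viewed, about 12 in all and at most 16, crops included, and the job is handed in when it is done.

Besides the shell and the picture viewer there is one more tool, called after "Call:" as name(argument=value, ...) on one line, values as JSON. move_arm: Moves the arm, as the interface text tells. Its arguments: {"type":"object","properties":{"increments":{"type":"array"},"force":{"type":"number"}},"required":["increments"]}

```bash
mkdir -p pics; ls
cat > h.py <<'E'
import numpy as np, cv2
from workcell import monitor, eyes, job
def grab(n,save=None):
    f=eyes.grab_frame(n)
    if save: cv2.imwrite('pics/'+save,f['color'][:,:,::-1])
    return f
def cam(f):
    R=cv2.Rodrigues(np.array(f['rvec'],float))[0]; t=np.array(f['tvec'],float).reshape(3); return R,t,np.array(f['camera_matrix'],float)
def onplane(f,uv,z):
    R,t,K=cam(f); uv=np.atleast_2d(uv).astype(float)
    d=(np.c_[uv,np.ones(len(uv))]@np.linalg.inv(K).T)@R; c=-R.T@t
    return c+d*((z-c[2])/d[:,2])[:,None]
def cloud(f):
    R,t,K=cam(f); z=f['z_map'].astype(float); v,u=np.mgrid[:z.shape[0],:z.shape[1]]
    p=np.stack([(u-K[0,2])/K[0,0]*z,(v-K[1,2])/K[1,1]*z,z],-1)
    w=(p-t)@R; w[z==0]=np.nan; return w
def proj(f,p):
    return cv2.projectPoints(np.atleast_2d(p).astype(float),np.array(f['rvec'],float),np.array(f['tvec'],float),np.array(f['camera_matrix'],float),None)[0][:,0]
E
python3 - <<'E'
from h import *
print(monitor.state())
for n in('top','side'):
    f=grab(n,n+'0.png'); R,t,K=cam(f); print(n,-R.T@t,R[2],K[0,0]); np.savez(n+'0.npz',**f)
E
```

```text
pics
{'time_s': 0.0, 'qpos': array([-6.82997619e+01,  1.83509763e+01,  8.97045265e+01, -6.59050847e-04,
        7.20444193e+01, -1.14423993e+00]), 'qvel': array([ 0.10429408,  0.005825  , -0.10582565, -0.01161868, -0.06825408,
       -0.02342956]), 'effort': array([-1.84327262e-03, -4.12468743e+01, -2.31974906e+01,  7.23234541e-02,
        4.54866921e-02, -1.40999095e-04]), 'ee_pos': array([ 223.03813014, -529.37229503,  175.53974179]), 'ee_rot': array([-1.79900085e+02, -1.36891503e-03,  2.28446805e+01]), 'force': array([-0.04918437, -0.21659113, -0.56070573]), 'torque': array([-0.01012083,  0.0094124 , -0.01681435]), 'gripper_width': 91.46825211446469}
top [ 394.06606403  113.80349792 1771.60899483] [ 0.10234906 -0.00795856 -0.99471671] 513.2380535271736
side [ 421.00342079 -771.85202631  675.06864677] [ 0.14314544  0.81995035 -0.55424796] 389.37545327987186
```

View pics/top0.png

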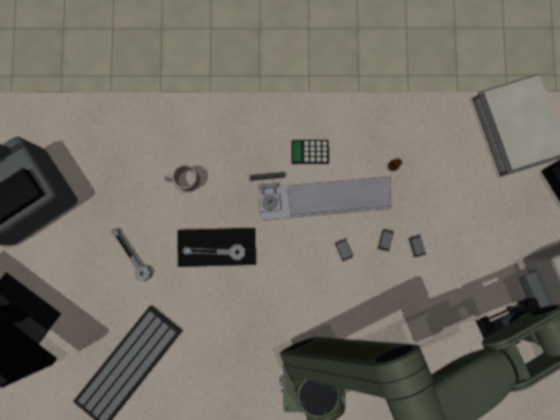

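View pics/side0.png

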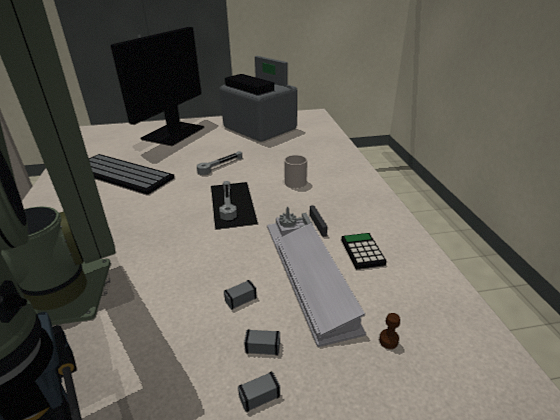

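The top view shows three cassettes at (344,250), (386,240) and (418,245). The wrench head is on the mat at (237,252) with its handle to the left, the look-alike is at (143,272), and the nut is at (270,202). The side view agrees.

```bash
cat > m0.py <<'E'
from h import *
f=dict(np.load('top0.npz')); W=cloud(f); z=W[...,2]
def box(u0,u1,v0,v1,lo,hi):
    m=np.zeros(z.shape,bool); m[v0:v1,u0:u1]=True; m&=(z>lo)&(z<hi); return m
def rect(name,b,lo,hi):
    m=box(*b,lo,hi); p=W[m]; r=cv2.minAreaRect(p[:,:2].astype(np.float32)); bx=cv2.boxPoints(r)
    print(name,len(p),'c',np.round(r[0],1),'sz',np.round(r[1],1),'ang',round(r[2],1),'med',np.round(np.median(p,0),1),'mean',np.round(p.mean(0),1),'z95',np.round(np.percentile(p[:,2],[5,50,95]),1))
print('floor',np.nanmedian(z[300:310,200:260]), np.nanmedian(z[210:225,330:380]))
rect('c0',(330,358,236,264),22,60); rect('c1',(374,397,226,254),22,60); rect('c2',(405,430,232,260),22,60)
rect('wr',(175,260,226,270),14,60); rect('head',(224,250,238,266),18,60); rect('end',(178,196,240,262),16,60)
rect('lookalike',(105,160,225,285),8,60)
rect('shelf',(290,395,172,222),28,90); rect('foot',(255,400,170,225),5,90); rect('rail',(246,290,168,184),20,60)
rect('nut',(258,288,184,218),46,100); rect('stud',(258,288,184,218),62,100)
g=cv2.cvtColor(f['color'],cv2.COLOR_RGB2GRAY)
m=np.zeros(g.shape,np.uint8); m[222:272,170:262]=(g[222:272,170:262]<40)
c=max(cv2.findContours(m,0,2)[0],key=cv2.contourArea)[:,0]
print('mat',cv2.minAreaRect(onplane(f,c,3)[:,:2].astype(np.float32)))
s=dict(np.load('side0.npz')); 
cv2.imwrite('pics/z1.png',np.hstack([cv2.resize(f['color'][160:280,165:295,::-1],(520,480),interpolation=2),cv2.resize(s['color'][170:250,200:350,::-1][:, :75],(280,480)*1,interpolation=2)]))
E
python3 m0.py
```

```text
floor 1.632764278911524 2.3442635758412993
c0 220 c [ 432.4 -106.5] sz [69.5 35.5] ang 22.7 med [ 432.5 -106.4   36.1] mean [ 432.  -106.3   35.8] z95 [28.5 36.1 43.7]
c1 221 c [ 464.6 -250.8] sz [35.9 69.6] ang 75.4 med [ 465.5 -249.8   35.5] mean [ 464.7 -249.9   35.5] z95 [28.3 35.5 43.2]
c2 225 c [ 444.  -357.5] sz [70.3 37.1] ang 14.0 med [ 444.9 -356.1   35.4] mean [ 444.  -356.4   35.5] z95 [28.2 35.4 42.2]
wr 466 c [442.5 325.3] sz [260.4 129.9] ang 88.1 med [430.7 309.   29.7] mean [430.2 317.5  29. ] z95 [15.5 29.7 37.7]
head 200 c [427.6 264. ] sz [68.4 47.3] ang 89.5 med [427.6 260.5  30.3] mean [427.4 259.7  30.5] z95 [23.8 30.3 38. ]
end 74 c [428.8 428.1] sz [62.2 40.9] ang 68.8 med [431.6 419.4  29.8] mean [432.  418.4  29.3] z95 [21.3 29.8 36.4]
lookalike 630 c [416.5 613.8] sz [201.8 184.5] ang 1.1 med [398.7 602.8  27.3] mean [407.5 608.4  24.2] z95 [ 8.6 27.3 36. ]
shelf 3134 c [612.3 -95.5] sz [105.  342.3] ang 4.8 med [611.7 -94.5  51.1] mean [612.3 -94.3  51.3] z95 [35.  51.1 68.5]
foot 5196 c [613.6 -55.6] sz [501.4 189.4] ang 89.8 med [610.  -42.9  41.3] mean [610.7 -42.6  38. ] z95 [ 5.9 41.3 66.9]
rail 203 c [675.9 151.8] sz [ 39.4 118.8] ang 5.2 med [685.8 149.1  36.1] mean [684.3 151.7  35.3] z95 [24.9 36.1 41.8]
nut 105 c [593.2 143.7] sz [44.9 44.1] ang 0.5 med [593.3 145.4  50.5] mean [593.6 145.3  52.7] z95 [46.4 50.5 76.6]
stud 8 c [593.1 144.8] sz [6.4 7.2] ang 48.0 med [592.9 144.8  80.5] mean [593.1 144.8  80.1] z95 [69.9 80.5 90.1]
mat ((442.6001892089844, 327.864013671875), (120.68303680419922, 261.8375244140625), 1.1827603578567505)
```

View pics/z1.png

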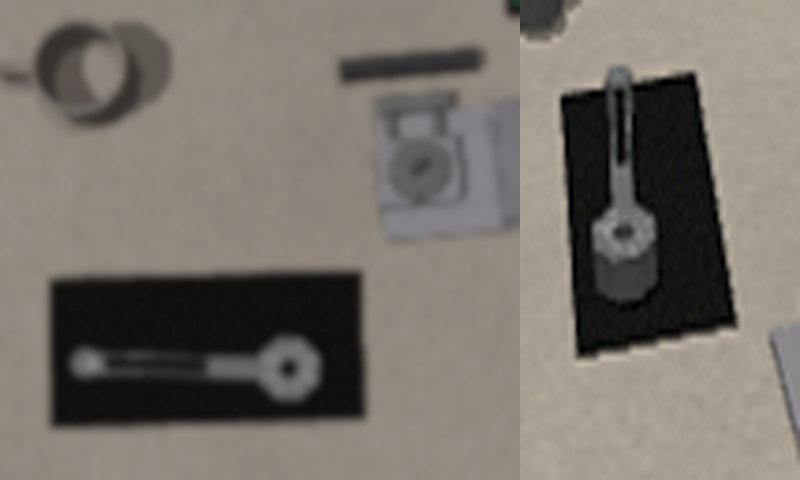

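The zoom shows the bore at top pixel (237.2,252), the handle's round end at (186.2,250.5), and the stud and nut at (270,202).

```bash
cat > plan.py <<'E'
from h import *
from scipy.spatial.transform import Rotation as Ro
def plan(wps, start=None):
    """wps: (x,y,z mm,yaw deg,nrows,jaw), tool kept pointing down; prints rows from the measured pose"""
    s=monitor.state()
    p=np.array(s['ee_pos']); R=Ro.from_euler('xyz',s['ee_rot'],degrees=True)
    print('now',np.round(p,1),np.round(s['ee_rot'],1),'F',np.round(s['force'],1),'w',round(s['gripper_width'],1),'t',round(s['time_s'],1),'q',np.round(s['qpos'],0))
    rows=[]
    for x,y,z,yaw,n,j in wps:
        T=np.array([x,y,z],float); RT=Ro.from_euler('xyz',[180,0,yaw],degrees=True)
        rv=(R.inv()*RT).as_rotvec()
        for i in range(n):
            d=R.inv().apply((T-p)/n)/10 if i==0 else R.inv().apply(dp)/10
            if i==0: dp=(T-p)/n
            rows.append([j]+[round(float(a),2) for a in d]+[round(float(a),3) for a in rv/n])
            R=R*Ro.from_rotvec(rv/n)
        p=T; R=RT
    print('[['+',\n'.join(str(r) for r in rows)+']]')
E
python3 - <<'E'
from plan import *
f=dict(np.load('top0.npz')); s=dict(np.load('side0.npz'))
b=onplane(f,[[237.2,252],[186.2,250.5]],30); print(b, np.linalg.norm(b[0]-b[1]))
d=b[1]-b[0]; print('dir',np.degrees(np.arctan2(d[1],d[0])))
# side view bore zoom px (625,233)-> u=200+(625-520)*75/280
us=[[200+105*75/280,170+233/6],[200+100*75/280,170+75/6]]
print(us,onplane(s,us,30))
# stud in side crop
cv2.imwrite('pics/z2.png',cv2.resize(s['color'][195:245,265:335,::-1],(700,500),interpolation=2))
h=b[0]+ (b[1]-b[0])/np.linalg.norm(b[1]-b[0])*95; print('grasp',h)
plan([(420,-250,200,45,7,1),(h[0],h[1]-60,150,89,10,1)])
E
```

```text
[[424.10068953 253.45748621  30.        ]
 [429.86089074 425.63579252  30.        ]] 172.2746327225462
dir 88.08389233313746
[[228.125, 208.83333333333334], [226.78571428571428, 182.5]] [[428.47786761 250.95398612  30.        ]
 [434.7139681  420.33390882  30.        ]]
grasp [427.27712419 348.40436748  30.        ]
now [ 223.1 -529.4  175.6] [-179.9   -0.    22.9] F [ 0.2 -0.2 -0.7] w 91.1 t 0.1 q [-68.  18.  90.   0.  72.  -1.]
[[[1, 4.14, -2.59, -0.34, -0.0, -0.0, -0.055],
[1, 4.28, -2.35, -0.35, -0.0, -0.0, -0.055],
[1, 4.4, -2.11, -0.35, -0.0, -0.0, -0.055],
[1, 4.51, -1.87, -0.35, -0.0, -0.0, -0.055],
[1, 4.61, -1.62, -0.35, -0.0, -0.0, -0.055],
[1, 4.69, -1.36, -0.35, -0.0, -0.0, -0.055],
[1, 4.76, -1.1, -0.35, -0.0, -0.0, -0.055],
[1, 3.86, -3.76, 0.5, -0.0, 0.0, -0.077],
[1, 4.14, -3.45, 0.5, -0.0, 0.0, -0.077],
[1, 4.39, -3.12, 0.5, -0.0, 0.0, -0.077],
[1, 4.61, -2.78, 0.5, -0.0, 0.0, -0.077],
[1, 4.81, -2.41, 0.5, -0.0, 0.0, -0.077],
[1, 4.98, -2.04, 0.5, -0.0, 0.0, -0.077],
[1, 5.13, -1.65, 0.5, -0.0, 0.0, -0.077],
[1, 5.24, -1.25, 0.5, -0.0, 0.0, -0.077],
[1, 5.32, -0.84, 0.5, -0.0, 0.0, -0.077],
[1, 5.37, -0.43, 0.5, -0.0, 0.0, -0.077]]]
```

View pics/z2.png

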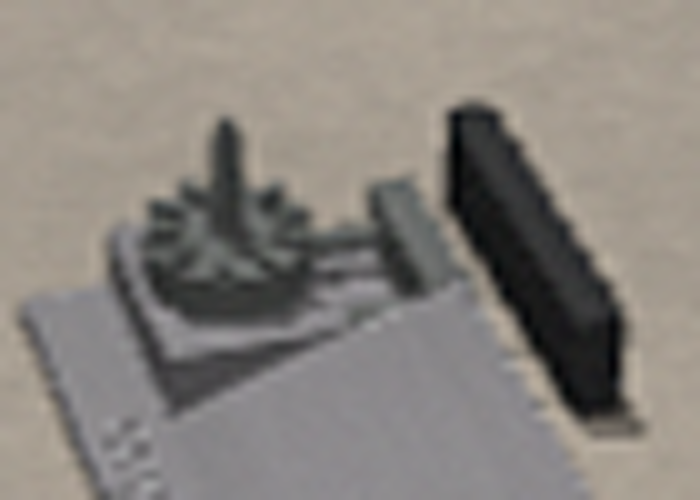

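The side zoom shows the stud tip at about side pixel (287.6,207), with the nut crown around (287.8,217.5) and the jaw open. Now moving over to the wrench.

Call:
move_arm(increments=[[[1, 4.14, -2.6, -0.3, 0, 0, -0.055], [1, 4.3, -2.35, -0.3, 0, 0, -0.055], [1, 4.4, -2.1, -0.3, 0, 0, -0.055], [1, 4.5, -1.9, -0.3, 0, 0, -0.055], [1, 4.6, -1.6, -0.3, 0, 0, -0.055], [1, 4.7, -1.4, -0.3, 0, 0, -0.055], [1, 4.8, -1.1, -0.3, 0, 0, -0.055], [1, 3.9, -3.8, 0.4, 0, 0, -0.077], [1, 4.1, -3.5, 0.4, 0, 0, -0.077], [1, 4.4, -3.1, 0.4, 0, 0, -0.077], [1, 4.6, -2.8, 0.4, 0, 0, -0.077], [1, 4.8, -2.4, 0.4, 0, 0, -0.077]]])

```text
time_s: 1.6
ee_pos: [423.5, 35.9, 174.2]
ee_rot: [-179.7, -0.3, 68.0]
force: [1.0, 0.2, 0.8]
gripper_width: 91.0
```

Run:
```python
from plan import *
plan([(426,340,100,88.5,9,1)])
f=dict(np.load('top0.npz')); s=dict(np.load('side0.npz'))
print('stud side',onplane(s,[[287.6,207]],84),onplane(s,[[287.6,217.2]],50), 'top',onplane(f,[[270.2,201.5]],84))
f=grab('top'); W=cloud(f); z=W[...,2]; m=((z>15)&(z<60)).astype(np.uint8)
n,l,st,ce=cv2.connectedComponentsWithStats(m)
for i in range(1,n):
    if 60<st[i,4]<700: print(st[i],np.round(np.nanmean(W[l==i],0),0))
```

```text
now [423.5  35.9 174.2] [-179.7   -0.3   68. ] F [1.  0.2 0.8] w 91.0 t 1.6 q [  3.   5. 108.   0.  68.  25.]
[[[1, 3.14, -1.24, 0.84, -0.0, -0.001, -0.04],
[1, 3.19, -1.11, 0.84, -0.0, -0.001, -0.04],
[1, 3.23, -0.99, 0.84, -0.0, -0.001, -0.04],
[1, 3.26, -0.86, 0.84, -0.0, -0.001, -0.04],
[1, 3.3, -0.73, 0.83, -0.0, -0.001, -0.04],
[1, 3.32, -0.59, 0.83, -0.0, -0.001, -0.04],
[1, 3.35, -0.46, 0.83, -0.0, -0.001, -0.04],
[1, 3.36, -0.33, 0.83, -0.0, -0.001, -0.04],
[1, 3.37, -0.19, 0.83, -0.0, -0.001, -0.04]]]
stud side [[593.91689857 141.59500557  84.        ]] [[593.51921079 140.49505077  50.        ]] top [[589.25376941 140.78428181  84.        ]]
[473  93  34  82 413] [ 827. -622.   32.]
[  8 146  70 100 489] [593. 887.  41.]
[388 159  12  12  65] [ 720. -280.   25.]
[542 159  18  42 253] [ 673. -827.   34.]
[175 167  19  19  74] [694. 446.  37.]
[250 171  35   9 196] [686. 153.  36.]
[183 174  17  17  61] [653. 401.  36.]
[259 182  22  30 469] [608. 146.  36.]
[111 228  40  53 468] [407. 607.  29.]
[378 229  16  22 231] [ 464. -249.   34.]
[409 235  17  22 239] [ 444. -355.   34.]
[339 238  14  23 200] [ 430. -109.   35.]
[183 243  62  16 429] [429. 318.  31.]
[524 243  36  30 169] [ 401. -752.   39.]
[  8 290  24  33 230] [242. 979.  29.]
```

Call:
move_arm(increments=[[[1, 3.14, -1.24, 0.84, 0, 0, -0.04], [1, 3.2, -1.1, 0.84, 0, 0, -0.04], [1, 3.25, -1.0, 0.84, 0, 0, -0.04], [1, 3.25, -0.85, 0.84, 0, 0, -0.04], [1, 3.3, -0.7, 0.84, 0, 0, -0.04], [1, 3.3, -0.6, 0.84, 0, 0, -0.04], [1, 3.35, -0.45, 0.84, 0, 0, -0.04], [1, 3.35, -0.3, 0.84, 0, 0, -0.04], [1, 3.35, -0.2, 0.84, 0, 0, -0.04]]])

```text
time_s: 2.78
ee_pos: [419.8, 354.0, 96.9]
ee_rot: [-179.6, -0.4, 89.6]
force: [0.0, -0.3, 0.9]
gripper_width: 91.2
```

Run:
```python
from plan import *
plan([(428,348,60,88.2,3,0.7),(428,348,8,88.2,5,0.7)])
s=grab('side','s1.png'); cv2.imwrite('pics/z3.png',cv2.resize(s['color'][130:250,170:350,::-1],(720,480),interpolation=2))
```

```text
now [419.8 354.   96.9] [-179.6   -0.4   89.6] F [ 0.  -0.3  0.9] w 91.2 t 2.8 q [ 39.  20. 100.   1.  61.  39.]
[[[0.7, -0.21, 0.28, 1.23, -0.003, -0.003, 0.008],
[0.7, -0.2, 0.28, 1.23, -0.003, -0.003, 0.008],
[0.7, -0.2, 0.28, 1.23, -0.003, -0.003, 0.008],
[0.7, 0.0, -0.0, 1.04, 0.0, 0.0, 0.0],
[0.7, 0.0, -0.0, 1.04, 0.0, 0.0, 0.0],
[0.7, 0.0, -0.0, 1.04, 0.0, 0.0, 0.0],
[0.7, 0.0, -0.0, 1.04, 0.0, 0.0, 0.0],
[0.7, 0.0, -0.0, 1.04, 0.0, 0.0, 0.0]]]
```

View pics/z3.png

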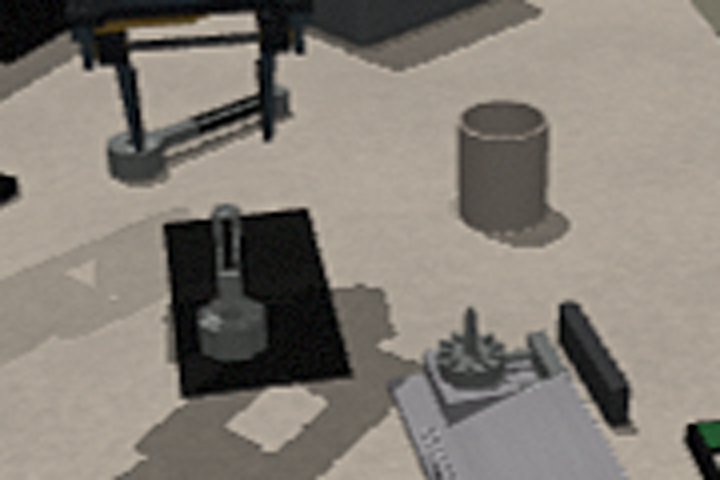

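The fingers straddle the line of the handle, above it. Descending and gripping.

Call:
move_arm(increments=[[[0.7, -0.2, 0.3, 1.2, -0.003, -0.003, 0.008], [0.7, -0.2, 0.3, 1.2, -0.003, -0.003, 0.008], [0.7, -0.2, 0.3, 1.2, 0, 0, 0.008], [0.7, 0, 0, 1.1, 0, 0, 0], [0.7, 0, 0, 1.1, 0, 0, 0], [0.7, 0, 0, 1.1, 0, 0, 0], [0.7, 0, 0, 1.0, 0, 0, 0], [0.7, 0, 0, 0.7, 0, 0, 0], [0.15, 0, 0, 0, 0, 0, 0], [0.0, 0, 0, 0, 0, 0, 0], [0.0, 0, 0, 0, 0, 0, 0], [0.0, 0, 0, 0, 0, 0, 0]]], force=40)

```text
time_s: 4.32
ee_pos: [428.8, 349.1, 3.4]
ee_rot: [-179.8, -0.1, 88.1]
force: [-0.2, -0.8, -0.4]
gripper_width: 26.9
```

Call:
move_arm(increments=[[[0, 0, 0, 0, 0, 0, 0], [0, 0, 0, 0, 0, 0, 0], [0, 0, 0, 0, 0, 0, 0], [0, 0, 0, 0, 0, 0, 0]]])

```text
time_s: 4.82
ee_pos: [429.0, 349.2, 3.8]
ee_rot: [-179.9, -0.2, 88.1]
force: [-0.6, -0.9, -0.5]
gripper_width: 0.2
```

Call:
move_arm(increments=[[[0, 0, 0, -1, 0, 0, 0], [0, 0, 0, -2, 0, 0, 0], [0, 0, 0, -2, 0, 0, 0], [0, 0, 0, -2, 0, 0, 0], [0, 0, 0, -2, 0, 0, 0], [0, 0, 0, -1, 0, 0, 0], [0, 0, 0, 0, 0, 0, 0]]])

```text
time_s: 5.7
ee_pos: [429.6, 349.2, 110.2]
ee_rot: [-180.0, -0.2, 88.1]
force: [-0.5, 0.0, -0.4]
gripper_width: 0.4
```

Run:
```python
from plan import *
# rack yaw ~4.7 -> handle dir 94.7 ; grip 95 from nut
t=np.radians(94.7); n=np.array([592,141.5]); g=n+95*np.array([np.cos(t),np.sin(t)]); print(g)
plan([(g[0],g[1],112,94.7,10,0)])
```

```text
[584.21584168 236.18055175]
now [429.6 349.2 110.2] [-180.    -0.2   88.1] F [-0.5  0.  -0.4] w 0.4 t 5.7 q [38. 19. 98.  0. 62. 40.]
[[[0, -1.08, 1.58, -0.02, -0.0, -0.0, -0.011],
[0, -1.1, 1.57, -0.02, -0.0, -0.0, -0.011],
[0, -1.11, 1.56, -0.02, -0.0, -0.0, -0.011],
[0, -1.13, 1.54, -0.02, -0.0, -0.0, -0.011],
[0, -1.15, 1.53, -0.02, -0.0, -0.0, -0.011],
[0, -1.17, 1.52, -0.02, -0.0, -0.0, -0.011],
[0, -1.19, 1.5, -0.02, -0.0, -0.0, -0.011],
[0, -1.2, 1.49, -0.02, -0.0, -0.0, -0.011],
[0, -1.22, 1.48, -0.02, -0.0, -0.0, -0.011],
[0, -1.24, 1.46, -0.02, -0.0, -0.0, -0.011]]]
```

The fingers shut on nothing, so I need to look.

Run:
```python
from plan import *
s=grab('side'); f=grab('top'); np.savez('side2.npz',**s)
a=cv2.resize(s['color'][120:240,170:300,::-1],(520,480),interpolation=2); b=cv2.resize(f['color'][200:280,165:265,::-1],(280,224),interpolation=2)
c=np.zeros((480,800,3),np.uint8); c[:,:520]=a; c[:224,520:]=b; cv2.imwrite('pics/z4.png',c)
W=cloud(f)[236:268,175:262].reshape(-1,3); W=W[(W[:,2]>15)&(W[:,2]<45)]; print(len(W),W.mean(0))
```

```text
238 [428.29018305 265.58471372  30.56421572]
```

View pics/z4.png

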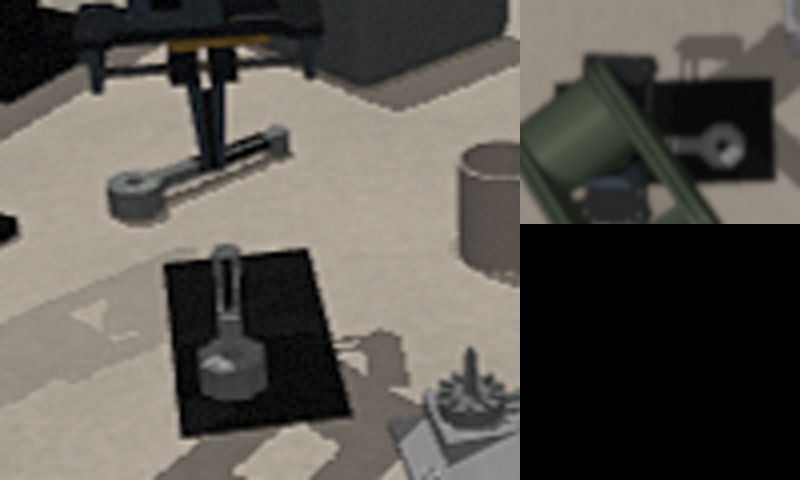

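Run:
```python
from plan import *
s=dict(np.load('side2.npz')); st=monitor.state(); p=st['ee_pos']
print('side proj tcp',proj(s,p), 'zoom',(proj(s,p)-[170,120])*4)
q=np.array([[428,252,30],[428,349,22],[429,349,4],[430,420,29],[428,300,29]]); print((proj(s,q)-[170,120])*4)
W=cloud(s)
for u,v in[(227,215),(227,210),(227,205),(227,195),(227,190),(227,185),(223,160),(223,158)]: print(u,v,np.round(W[v,u],1),s['color'][v,u])
```

```text
side proj tcp [[224.06314891 171.47967797]] zoom [[216.25259565 205.91871188]]
[[231.78919235 354.6791897 ]
 [225.1557472  300.45358986]
 [228.37637143 319.01115441]
 [221.75714869 251.74318619]
 [228.05380544 323.75777761]]
227 215 [423.  230.8  21.1] [62 61 62]
227 210 [424.7 245.7  29.6] [106 111 107]
227 205 [426.4 274.   30. ] [69 71 69]
227 195 [430.3 337.9  28.6] [ 7 11 11]
227 190 [432.3 371.8  28. ] [11 13 10]
227 185 [434.4 404.2  29.1] [22 23 21]
223 160 [429.4 330.5 157.4] [6 6 6]
223 158 [430.  331.4 163.7] [14 13 13]
```

Run:
```python
from plan import *
s=grab('side'); W=cloud(s); p=monitor.state()['ee_pos']; print(p)
for v in range(150,178): 
    r=W[v,214:234]; m=(np.abs(r[:,1]-340)<40)&(np.abs(r[:,0]-430)<40)&(r[:,2]>60)
    print(v,m.sum(),np.round(np.nanmean(r[m],0),1) if m.any() else '', np.round(W[v,223],0), s['color'][v,223])
```

```text
[428.80836568 348.57132238 108.64875267]
150 9 [429.6 330.9 190.3] [433. 331. 190.] [26 30 30]
151 8 [430.8 331.6 186.6] [432. 334. 186.] [20 26 28]
152 8 [430.4 330.3 184. ] [432. 334. 182.] [19 21 24]
153 8 [430.1 331.  180.4] [432. 331. 180.] [19 21 23]
154 8 [429.8 329.8 177.7] [431. 332. 177.] [ 7 10 13]
155 8 [429.5 330.2 174.3] [431. 327. 176.] [12 15 13]
156 7 [430.6 329.6 171.1] [431. 333. 170.] [15 16 16]
157 7 [430.4 334.5 165.6] [431. 356. 156.] [15 15 12]
158 7 [430.  331.6 163.6] [430. 345. 157.] [ 8  9 11]
159 7 [429.7 330.6 160.7] [430. 333. 160.] [16 12 13]
160 7 [429.4 329.2 158. ] [429. 328. 159.] [5 6 6]
161 6 [430.5 329.9 154.3] [429. 333. 153.] [4 4 0]
162 6 [430.2 331.3 150.2] [429. 337. 148.] [28 26 22]
163 4 [429.9 328.5 148.2] [428. 330. 148.] [94 89 82]
164 0  [430. 628.   1.] [136 127 118]
165 0  [430. 630.  -5.] [86 80 76]
166 0  [429. 610.   1.] [107 101  94]
167 0  [429. 603.  -0.] [124 117 107]
168 0  [428. 593.   1.] [182 170 158]
169 0  [428. 589.  -1.] [172 161 151]
170 0  [427. 576.   1.] [170 161 149]
171 0  [427. 572.  -1.] [172 161 150]
172 0  [426. 563.  -1.] [168 158 147]
173 0  [426. 555.  -1.] [170 160 148]
174 0  [426. 552.  -4.] [173 164 151]
175 0  [425. 540.  -2.] [171 163 150]
176 0  [425. 531.  -1.] [175 165 151]
177 0  [424. 519.   1.] [169 161 147]
```

The visible fingertips end at z≈147 while the reported TCP is at 108.6, so the real tips are about 38 mm higher than reported. I'll check again with the gripper open.

Call:
move_arm(increments=[[[0.6, 0, 0, 1, 0, 0, 0], [0.6, 0, 0, 2, 0, 0, 0], [0.6, 0, 0, 2, 0, 0, 0], [0.6, 0, 0, 0, 0, 0, 0], [0.6, 0, 0, 0, 0, 0, 0], [0.6, 0, 0, 0, 0, 0, 0]]])

```text
time_s: 6.6
ee_pos: [426.9, 347.3, 53.1]
ee_rot: [-179.5, 0.1, 88.1]
force: [-0.2, -0.4, -0.5]
gripper_width: 54.2
```

```bash
cat >> h.py <<'E'
def tips():
    """lowest gripper points near the TCP seen by the side camera"""
    s=grab('side'); W=cloud(s); p=np.array(monitor.state()['ee_pos'])
    m=(np.abs(W[...,0]-p[0])<75)&(np.abs(W[...,1]-p[1])<45)&(W[...,2]>p[2]+5)&(W[...,2]<p[2]+120)
    q=W[m]; w=monitor.state()['gripper_width']
    print('tcp',p.round(1),'w',round(w,1))
    for a in (q[q[:,0]<p[0]],q[q[:,0]>p[0]]):
        if len(a): print('low z',np.sort(a[:,2])[:12].round(0),'x',np.median(a[np.argsort(a[:,2])[:15],0]).round(1),'y',np.median(a[np.argsort(a[:,2])[:15],1]).round(1))
    return s
E
python3 -c "
from h import *
tips()"
```

```text
tcp [427.  347.4  53.3] w 54.6
low z [ 91.  93.  94.  95.  96.  99. 100. 101. 101. 103. 103. 105.] x 396.0 y 330.2
low z [ 89.  92.  94.  97.  97.  97.  98. 100. 101. 103. 104. 105.] x 461.0 y 328.4
```

Call:
move_arm(increments=[[[0.6, 0, -0.15, 2, 0, 0, 0], [0.6, 0, 0, 2, 0, 0, 0], [0.6, 0, 0, 1.5, 0, 0, 0], [0.6, 0, 0, 0.8, 0, 0, 0], [0.6, 0, 0, 0.8, 0, 0, 0], [0.6, 0, 0, 0, 0, 0, 0]]])

```text
time_s: 7.4
ee_pos: [427.9, 349.6, -16.6]
ee_rot: [-179.9, -0.2, 88.1]
force: [-0.0, 0.8, -0.5]
gripper_width: 54.7
```

```bash
python3 -c "
from h import *
s=tips();cv2.imwrite('pics/z5.png',cv2.resize(s['color'][140:240,180:290,::-1],(660,600),interpolation=2))"
```

```text
tcp [428.2 349.9 -16.2] w 54.7
low z [-4. -4. -3. -3. -3. -3. -3. -3. -3. -3. -2. -2.] x 368.0 y 348.9
low z [-2. -1. -1. -1. -0. -0. -0. -0.  0.  0.  0.  0.] x 478.7 y 329.4
```

View pics/z5.png

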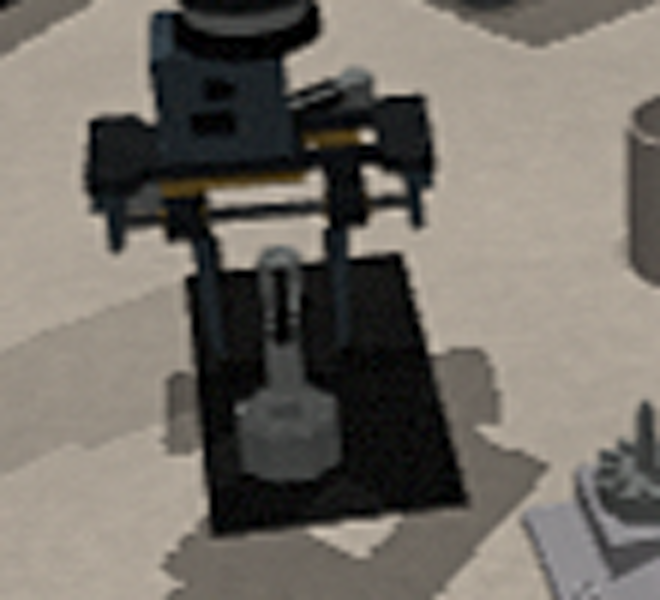

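The fingers straddle the handle at about zoom x 217 and 342, with the handle at 280. Lowering 11 mm and closing.

Call:
move_arm(increments=[[[0.6, 0, 0, 0.6, 0, 0, 0], [0.6, 0, 0, 0.5, 0, 0, 0], [0.1, 0, 0, 0, 0, 0, 0], [0.0, 0, 0, 0, 0, 0, 0], [0.0, 0, 0, 0, 0, 0, 0], [0, 0, 0, 0, 0, 0, 0], [0, 0, 0, 0, 0, 0, 0], [0, 0, 0, 0, 0, 0, 0], [0, 0, 0, 0, 0, 0, 0]]], force=40)

```text
time_s: 8.57
ee_pos: [429.0, 350.6, -26.9]
ee_rot: [179.9, -0.3, 88.1]
force: [0.6, 0.3, -0.4]
gripper_width: 17.8
```

Call:
move_arm(increments=[[[0, 0, 0, -1, 0, 0, 0], [0, 0, 0, -2, 0, 0, 0], [0, 0, 0, -2, 0, 0, 0], [0, 0, 0, -2, 0, 0, 0], [0, 0, 0, -2, 0, 0, 0], [0, 0, 0, -2, 0, 0, 0], [0, 0, 0, 0, 0, 0, 0]]], force=50)

```text
time_s: 9.45
ee_pos: [426.7, 348.3, 86.9]
ee_rot: [-179.8, -0.2, 88.1]
force: [0.2, -0.4, -3.4]
gripper_width: 17.9
```

Run:
```python
from plan import *
t=np.radians(94.7); n=np.array([592,141.5]); g=n+98*np.array([np.cos(t),np.sin(t)]); print(g)
plan([(g[0],g[1],83,94.7,10,0)])
```

```text
[583.97002615 239.17046391]
now [426.7 348.3  86.9] [-179.8   -0.2   88.1] F [ 0.2 -0.4 -3.4] w 17.9 t 9.4 q [ 38.  20. 100.   0.  59.  40.]
[[[0, -1.04, 1.61, 0.03, -0.0, -0.0, -0.012],
[0, -1.06, 1.6, 0.03, -0.0, -0.0, -0.012],
[0, -1.08, 1.58, 0.03, -0.0, -0.0, -0.012],
[0, -1.09, 1.57, 0.03, -0.0, -0.0, -0.012],
[0, -1.11, 1.56, 0.03, -0.0, -0.0, -0.012],
[0, -1.13, 1.55, 0.03, -0.0, -0.0, -0.012],
[0, -1.15, 1.53, 0.04, -0.0, -0.0, -0.012],
[0, -1.16, 1.52, 0.04, -0.0, -0.0, -0.012],
[0, -1.18, 1.51, 0.04, -0.0, -0.0, -0.012],
[0, -1.2, 1.49, 0.04, -0.0, -0.0, -0.012]]]
```

Wrench lifted, reading −3.4 N. Carrying it over the nut.

Call:
move_arm(increments=[[[0, -1.05, 1.6, 0, 0, 0, -0.012], [0, -1.05, 1.6, 0, 0, 0, -0.012], [0, -1.1, 1.6, 0, 0, 0, -0.012], [0, -1.1, 1.55, 0, 0, 0, -0.012], [0, -1.1, 1.55, 0, 0, 0, -0.012], [0, -1.15, 1.55, 0, 0, 0, -0.012], [0, -1.15, 1.55, 0, 0, 0, -0.012], [0, -1.15, 1.5, 0, 0, 0, -0.012], [0, -1.2, 1.5, 0, 0, 0, -0.012], [0, -1.2, 1.5, 0, 0, 0, -0.012], [0, 0, 0, 0, 0, 0, 0]]])

```text
time_s: 10.82
ee_pos: [578.8, 231.3, 71.3]
ee_rot: [-178.4, 0.3, 95.2]
force: [-0.4, 0.4, -3.4]
gripper_width: 17.8
```

Run:
```python
from plan import *
print({k:np.round(v,1) for k,v in monitor.state().items() if k in('ee_pos','ee_rot','gripper_width','force')})
s=grab('side'); f=grab('top'); np.savez('s3.npz',**s); np.savez('f3.npz',**f)
a=cv2.resize(s['color'][165:245,255:335,::-1],(480,480),interpolation=2); b=cv2.resize(f['color'][180:240,235:275,::-1][:, :],(320,480),interpolation=2)
cv2.imwrite('pics/z6.png',np.hstack([a,b]))
W=cloud(f)[170:230,225:300].reshape(-1,3); W=W[(W[:,2]>85)&(W[:,2]<160)&(W[:,1]<190)]; print(len(W),W.mean(0),W.min(0),W.max(0))
```

```text
{'ee_pos': array([578.8, 231.3,  71.3]), 'ee_rot': array([-178.4,    0.3,   95.2]), 'force': array([-0.4,  0.4, -3.4]), 'gripper_width': np.float64(17.8)}
213 [586.55416789 139.55841772 127.8390371 ] [562.24568249 111.72068374 103.03975124] [613.036065   189.35296474 136.96496308]
```

View pics/z6.png

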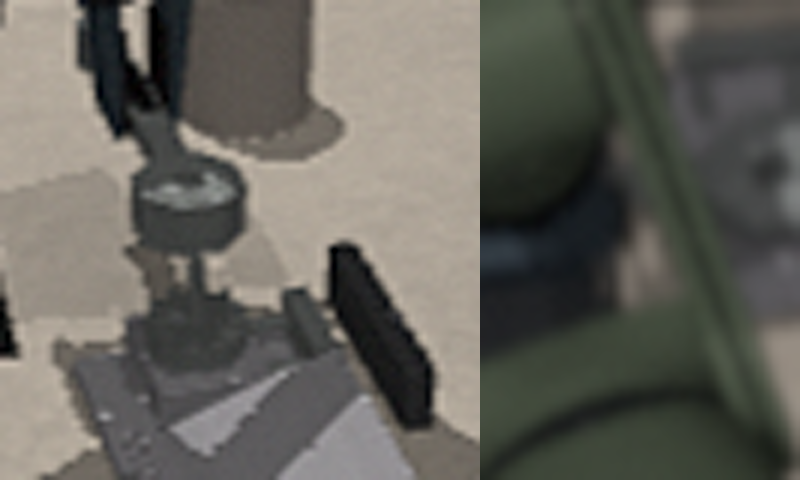

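The side view shows the head hanging above the stud. Its top-face centre is at zoom (189,185) and the stud is at about (196,270). The top view shows the bore at zoom (770,165).

Run:
```python
from plan import *
s=dict(np.load('s3.npz')); f=dict(np.load('f3.npz')); s0=dict(np.load('side0.npz')); f0=dict(np.load('top0.npz'))
zz=lambda x,y,sc,u,v:[(x+.5)/sc-.5+u,(y+.5)/sc-.5+v]
print('head side',onplane(s,[zz(188.5,185,6,255,165)],127),'top',onplane(f,[zz(290,165,8,235,180)],127))
print('stud side',onplane(s0,[zz(226,122,10,265,195)],84),onplane(s0,[zz(228,225,10,265,195)],50),'top',onplane(f0,[zz(421,166,4,165,160)],84),onplane(f0,[zz(419,168,4,165,160)],50))
# silhouettes from depth: head & stud columns
for n,S,lo,hi in(('head',s,98,140),('nut',s0,46,95)):
    W=cloud(S); m=(W[...,2]>lo)&(W[...,2]<hi)&(np.hypot(W[...,0]-590,W[...,1]-140)<40); 
    p=W[m]; print(n,m.sum(),'z',p[:,2].min().round(1),p[:,2].max().round(1),'x rng',np.percentile(p[:,0],[1,99]).round(1),'y',np.percentile(p[:,1],[1,99]).round(1))
    if n=='head':
        t=p[(p[:,2]>np.percentile(p[:,2],80)-3)]; print(np.median(p[:,2]),np.histogram(p[:,2],bins=10)); 
        c,r=cv2.minEnclosingCircle(t[:,:2].astype(np.float32)); print('top face circle',c,r,t.mean(0))
    else:
        t=p[p[:,2]>60]; print('stud pts',t.mean(0),len(t)); t=p[p[:,2]<60]; print('nut circ',cv2.minEnclosingCircle(t[:,:2].astype(np.float32)))
```

```text
head side [[588.26293042 134.29217669 127.        ]] top [[588.53552407 138.11356267 127.        ]]
stud side [[592.91778972 143.14247845  84.        ]] [[592.96057264 141.39526497  50.        ]] top [[590.50664953 141.8574411   84.        ]] [[592.77085628 144.11325604  50.        ]]
head 312 z 100.8 130.6 x rng [564.2 615.4] y [109.6 175.7]
124.75319268312307 (array([12, 15, 19, 24, 13, 21, 20, 30, 88, 70]), array([100.79452646, 103.77951262, 106.76449878, 109.74948494,
       112.7344711 , 115.71945726, 118.70444342, 121.68942958,
       124.67441574, 127.65940189, 130.64438805]))
top face circle (584.7922973632812, 143.4680633544922) 34.615440368652344 [589.16359896 138.95592898 127.4865253 ]
nut 88 z 46.0 83.5 x rng [572.5 617.7] y [123.9 166. ]
stud pts [594.45270882 142.45078467  71.85052519] 24
nut circ ((594.1881103515625, 143.30824279785156), 24.967269897460938)
```

Run:
```python
from plan import *
plan([(583.3,238.5,63,94.7,4,0)])
```

```text
now [577.6 232.   71.6] [-178.4    0.3   95.3] F [-0.2  0.2 -3.5] w 18.1 t 10.9 q [21. 28. 90.  0. 64. 15.]
[[[0, 0.15, 0.16, 0.21, -0.007, 0.001, 0.002],
[0, 0.15, 0.16, 0.21, -0.007, 0.001, 0.002],
[0, 0.15, 0.16, 0.21, -0.007, 0.001, 0.002],
[0, 0.15, 0.16, 0.21, -0.007, 0.001, 0.002]]]
```

Call:
move_arm(increments=[[[0, 0.15, 0.15, 0.2, -0.007, 0, 0.002], [0, 0.15, 0.15, 0.2, -0.007, 0, 0.002], [0, 0.15, 0.15, 0.2, -0.007, 0, 0.002], [0, 0.15, 0.15, 0.2, -0.007, 0, 0.002], [0, 0, 0, 0, 0, 0, 0], [0, 0, 0, 0, 0, 0, 0]]])

```text
time_s: 11.68
ee_pos: [580.9, 240.5, 62.7]
ee_rot: [-180.0, 0.3, 94.9]
force: [-1.1, -0.2, -3.2]
gripper_width: 17.7
```

```bash
cat > head.py <<'E'
from plan import *
for _ in range(3):
    st=monitor.state(); s=grab('side'); W=cloud(s); p=st['ee_pos']; t=np.radians(st['ee_rot'][2])
    e=p[:2]-98*np.array([np.cos(t),np.sin(t)])
    m=(W[...,2]>p[2]+22)&(W[...,2]<p[2]+70)&(np.hypot(W[...,0]-e[0],W[...,1]-e[1])<40)
    us=np.where(m)[1]; vs=np.where(m)[0]
    # head silhouette width rows: widest run
    rows=[(v,np.where(m[v])[0].min(),np.where(m[v])[0].max()) for v in np.unique(vs)]
    w=[(r[2]-r[1],r) for r in rows]; top=[r for d,r in w if d>=max(w)[0]-1]
    uc=np.mean([(r[1]+r[2])/2 for r in top]); zt=np.percentile(W[m][:,2],90)
    print(np.round(p,1),np.round(st['ee_rot'],1),'F',np.round(st['force'],1),'kin head',e.round(1),'ztop',round(zt,1),'uc',uc,'x@ztop',onplane(s,[[uc,np.median([r[0] for r in top])]],zt).round(1), 'x at y=142',)
np.savez('s4.npz',**s); cv2.imwrite('pics/z7.png',cv2.resize(s['color'][175:245,255:335,::-1],(640,560),interpolation=2))
E
python3 head.py
```

```text
[580.9 240.5  62.7] [-180.     0.3   94.9] F [-1.1 -0.2 -3.2] kin head [589.3 142.9] ztop 119.8 uc 285.95 x@ztop [[586.3 124.8 119.8]] x at y=142
[580.9 240.5  62.7] [-180.     0.3   94.9] F [ 0.2  0.3 -2.7] kin head [589.3 142.9] ztop 119.6 uc 285.95 x@ztop [[586.3 125.  119.6]] x at y=142
[580.9 240.5  62.7] [-180.     0.3   94.9] F [-0.1 -0.3 -2.8] kin head [589.3 142.8] ztop 119.3 uc 286.0 x@ztop [[586.5 125.5 119.3]] x at y=142
```

View pics/z7.png

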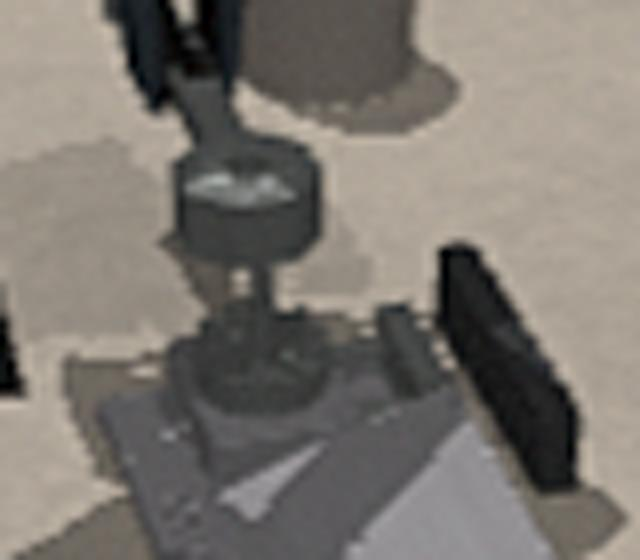

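Call:
move_arm(increments=[[[0, 0, 0.2, 0, 0, 0, 0], [0, 0, 0.15, 0, 0, 0, 0], [0, 0, 0, 0, 0, 0, 0]]])

```text
time_s: 12.2
ee_pos: [585.0, 240.6, 62.8]
ee_rot: [180.0, 0.3, 94.9]
force: [0.8, 0.4, -3.1]
gripper_width: 17.5
```

```bash
python3 head.py
python3 - <<'E'
from plan import *
s=dict(np.load('s4.npz'))
print(onplane(s,[[285.8,195.8],[285.8,195]],118.5), onplane(s,[[285.8,195.8]],116))
f=grab('top'); cv2.imwrite('pics/z8.png',cv2.resize(f['color'][180:225,250:295,::-1],(540,540),interpolation=2))
np.savez('f4.npz',**f)
E
```

```text
[585.  240.6  62.8] [180.    0.3  94.9] F [ 0.8  0.4 -3.1] kin head [593.4 143. ] ztop 119.8 uc 287.05 x@ztop [[589.2 124.2 119.8]] x at y=142
[584.9 240.6  62.8] [180.    0.3  94.9] F [-0.6  0.5 -3. ] kin head [593.2 143. ] ztop 119.8 uc 287.05 x@ztop [[589.2 124.1 119.8]] x at y=142
[584.8 240.6  62.8] [-180.     0.3   94.9] F [ 0.2  0.6 -3.2] kin head [593.2 143. ] ztop 119.8 uc 287.05 x@ztop [[589.2 124.2 119.8]] x at y=142
[[589.92218752 146.40528066 118.5       ]
 [590.73215404 150.69439457 118.5       ]] [[590.68093834 150.529917   116.        ]]
```

View pics/z8.png

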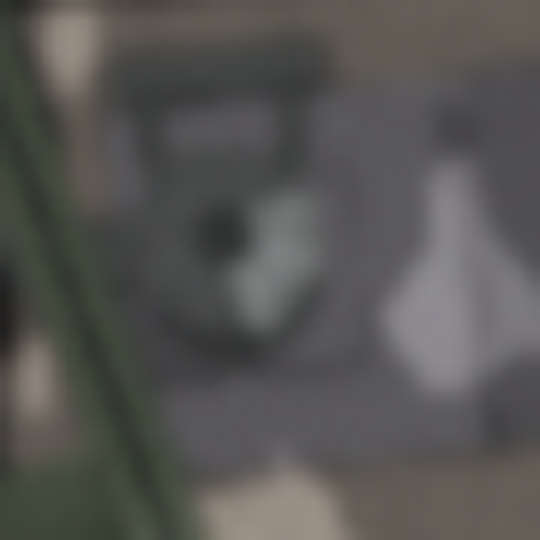

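Run:
```python
from plan import *
f=dict(np.load('f4.npz')); print(onplane(f,[[250+225.5/12-.5,180+232.5/12-.5]],118.5))
```

```text
[[593.85404985 146.40540066 118.5       ]]
```

Call:
move_arm(increments=[[[0, 0, 0, 0.3, 0, 0, 0], [0, 0, 0, 0.3, 0, 0, 0], [0, 0, 0, 0.3, 0, 0, 0], [0, 0, 0, 0.3, 0, 0, 0], [0, 0, 0, 0.0, 0, 0, 0]]])

```text
time_s: 13.02
ee_pos: [584.4, 240.5, 49.6]
ee_rot: [-179.9, 0.3, 94.9]
force: [0.9, -0.4, -3.4]
gripper_width: 17.6
```

Call:
move_arm(increments=[[[0, -0.1, 0, 0.5, 0, 0, 0], [0, 0, 0, 0.5, 0, 0, 0], [0, 0, 0, 0.5, 0, 0, 0], [0, 0, 0, 0.4, 0, 0, 0], [0, 0, 0, 0.0, 0, 0, 0]]])

```text
time_s: 13.65
ee_pos: [584.3, 239.2, 29.0]
ee_rot: [-179.9, 0.3, 94.9]
force: [-0.3, -0.4, -4.2]
gripper_width: 17.5
```

Call:
move_arm(increments=[[[0, 0, 0, 0.4, 0, 0, 0], [0, 0, 0, 0.3, 0, 0, 0], [0, 0, 0, 0.2, 0, 0, 0], [0, 0, 0, 0.0, 0, 0, 0]]])

```text
time_s: 14.15
ee_pos: [584.6, 239.3, 20.1]
ee_rot: [-180.0, 0.3, 94.9]
force: [-0.8, -0.6, -2.1]
gripper_width: 17.5
```

```bash
python3 head.py
```

```text
[584.6 239.3  20.1] [-180.     0.3   94.9] F [-0.8 -0.6 -2.1] kin head [593.  141.6] ztop 77.5 uc 287.3 x@ztop [[589.6 123.7  77.5]] x at y=142
[584.7 239.3  20.2] [-180.     0.3   94.9] F [-0.8  0.5 -2.2] kin head [593.  141.7] ztop 77.7 uc 287.3 x@ztop [[589.5 123.4  77.7]] x at y=142
[584.7 239.3  20.3] [-180.     0.3   94.9] F [-0.8 -0.4 -1.1] kin head [593.  141.7] ztop 77.3 uc 287.3 x@ztop [[589.6 124.   77.3]] x at y=142
```

View pics/z7.png

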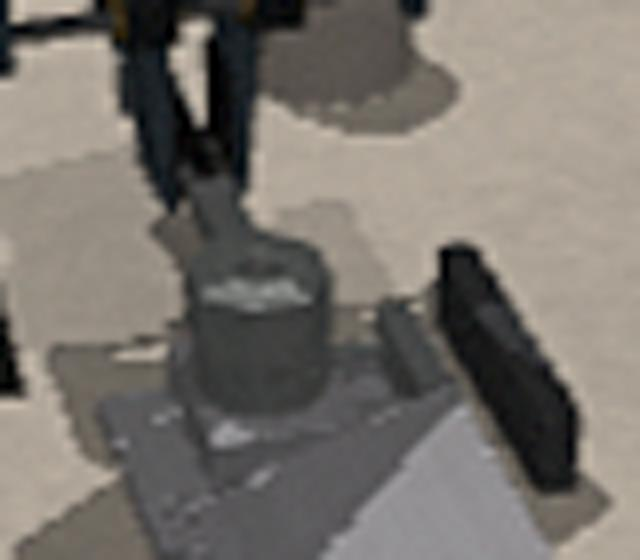

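The wrench is seated: head top reads 77 mm against 76 expected. Starting the clockwise swing in five rows.

Call:
move_arm(increments=[[[0, -0.09, 1.36, 0, 0, 0, 0.14], [0, -0.09, 1.36, 0, 0, 0, 0.14], [0, -0.09, 1.36, 0, 0, 0, 0.14], [0, -0.09, 1.36, 0, 0, 0, 0.14], [0, -0.09, 1.36, 0, 0, 0, 0.14], [0, 0, 0, 0, 0, 0, 0]]])

```text
time_s: 15.05
ee_pos: [649.2, 221.8, 20.0]
ee_rot: [179.9, 0.3, 53.7]
force: [-0.4, -0.0, -1.5]
gripper_width: 17.6
```

```bash
cat > sw.py <<'E'
import sys
from plan import *
# correction to seat circle for present yaw: r about nut, and jaw travel reading
st=monitor.state(); p=st['ee_pos']; t=np.radians(st['ee_rot'][2]); n=np.array([592.9,142.4]); r=97.2
e=n+r*np.array([np.cos(t),np.sin(t)])-p[:2]
print('t',round(st['time_s'],1),'yaw',round(st['ee_rot'][2],1),'rot',np.round(st['ee_rot'][:2],1),'z',round(p[2],1),'F',np.round(st['force'],1),'Tz',np.round(st['torque'],2),'w',round(st['gripper_width'],1),'err tool x,y mm',np.round([e@[np.cos(t),np.sin(t)],e@[np.sin(t),-np.cos(t)]],1))
s=grab('side'); W=cloud(s); th=np.radians(4.7); X=(W[...,:2]-n)@np.array([np.cos(th),np.sin(th)]); Y=(W[...,:2]-n)@np.array([-np.sin(th),np.cos(th)])
m=(np.abs(Y)<30)&(X>28)&(X<75)&(W[...,2]>22)&(W[...,2]<48); x=X[m]
print('jaw X',m.sum(),np.percentile(x,[5,50,95]).round(1) if m.any() else '')
m=(np.abs(Y)<30)&(X>70)&(X<110)&(W[...,2]>15)&(W[...,2]<48); print('rail',np.percentile(X[m],[5,50,95]).round(1))
if len(sys.argv)>1: np.savez(sys.argv[1],**s)
E
python3 sw.py
```

```text
t 15.1 yaw 53.7 rot [179.9   0.3] z 20.0 F [-0.4 -0.  -1.5] Tz [-0.07  0.07  0.14] w 17.6 err tool x,y mm [-0.1  1.7]
jaw X 81 [29.9 56.9 67.2]
rail [ 87.6  90.6 102. ]
```

Call:
move_arm(increments=[[[0, -0.09, -1.36, 0, 0, 0, -0.14], [0, -0.09, -1.36, 0, 0, 0, -0.14], [0, -0.09, -1.36, 0, 0, 0, -0.14], [0, -0.09, -1.36, 0, 0, 0, -0.14], [0, -0.09, -1.36, 0, 0, 0, -0.14], [0, -0.09, -1.36, 0, 0, 0, -0.14], [0, -0.09, -1.36, 0, 0, 0, -0.14], [0, -0.09, -1.36, 0, 0, 0, -0.14], [0, -0.09, -1.36, 0, 0, 0, -0.14], [0, -0.09, -1.36, 0, 0, 0, -0.14], [0, 0, 0, 0, 0, 0, 0]]])

```text
time_s: 16.48
ee_pos: [522.5, 211.3, 22.5]
ee_rot: [179.8, 0.7, 138.3]
force: [1.3, -1.1, -3.4]
gripper_width: 17.6
```

```bash
python3 sw.py
```

```text
t 16.5 yaw 138.3 rot [179.8   0.7] z 22.5 F [ 1.3 -1.1 -3.4] Tz [-0.25 -0.22 -0.07] w 17.6 err tool x,y mm [-1.2 -4.6]
jaw X 81 [29.9 56.2 67. ]
rail [ 87.7  90.8 101.8]
```

Call:
move_arm(increments=[[[0, -0.1, -0.3, 0.2, 0, 0, 0.03], [0, -0.09, 1.36, 0, 0, 0, 0.136], [0, -0.09, 1.36, 0, 0, 0, 0.136], [0, -0.09, 1.36, 0, 0, 0, 0.136], [0, -0.09, 1.36, 0, 0, 0, 0.136], [0, -0.09, 1.36, 0, 0, 0, 0.136], [0, -0.09, 1.36, 0, 0, 0, 0.136], [0, -0.09, 1.36, 0, 0, 0, 0.136], [0, -0.09, 1.36, 0, 0, 0, 0.136], [0, -0.09, 1.36, 0, 0, 0, 0.136], [0, -0.09, 1.36, 0, 0, 0, 0.136], [0, 0, 0, 0, 0, 0, 0]]])

```text
time_s: 18.02
ee_pos: [647.7, 222.7, 18.6]
ee_rot: [179.4, 0.6, 55.4]
force: [-0.5, -1.2, 1.7]
gripper_width: 17.6
```

```bash
python3 sw.py
```

```text
t 18.0 yaw 55.4 rot [179.4   0.6] z 18.6 F [-0.5 -1.2  1.7] Tz [-0.46  0.22  0.13] w 17.6 err tool x,y mm [-0.   0.5]
jaw X 82 [33.4 58.6 69.1]
rail [ 87.7  89.8 102.3]
```

Call:
move_arm(increments=[[[0, -0.09, -1.36, 0, 0, 0, -0.136], [0, -0.09, -1.36, 0, 0, 0, -0.136], [0, -0.09, -1.36, 0, 0, 0, -0.136], [0, -0.09, -1.36, 0, 0, 0, -0.136], [0, -0.09, -1.36, 0, 0, 0, -0.136], [0, -0.09, -1.36, 0, 0, 0, -0.136], [0, -0.09, -1.36, 0, 0, 0, -0.136], [0, -0.09, -1.36, 0, 0, 0, -0.136], [0, -0.09, -1.36, 0, 0, 0, -0.136], [0, -0.09, -1.36, 0, 0, 0, -0.136], [0, 0, 0, 0, 0, 0, 0]]])

```text
time_s: 19.45
ee_pos: [523.3, 211.0, 18.6]
ee_rot: [179.8, 1.5, 137.2]
force: [0.4, -2.1, -2.7]
gripper_width: 17.5
```

```bash
python3 sw.py
```

```text
t 19.4 yaw 137.2 rot [179.8   1.5] z 18.6 F [ 0.4 -2.1 -2.7] Tz [-0.36 -0.29 -0.17] w 17.5 err tool x,y mm [-0.5 -3. ]
jaw X 88 [33.  58.4 69.4]
rail [ 87.6  90.  101.4]
```

Call:
move_arm(increments=[[[0, 0, -0.2, 0, 0, 0.02, 0.02], [0, -0.09, 1.36, 0, 0, 0, 0.137], [0, -0.09, 1.36, 0, 0, 0, 0.137], [0, -0.09, 1.36, 0, 0, 0, 0.137], [0, -0.09, 1.36, 0, 0, 0, 0.137], [0, -0.09, 1.36, 0, 0, 0, 0.137], [0, -0.09, 1.36, 0, 0, 0, 0.137], [0, -0.09, 1.36, 0, 0, 0, 0.137], [0, -0.09, 1.36, 0, 0, 0, 0.137], [0, -0.09, 1.36, 0, 0, 0, 0.137], [0, -0.09, 1.36, 0, 0, 0, 0.137], [0, 0, 0, 0, 0, 0, 0]]])

```text
time_s: 21.0
ee_pos: [645.8, 225.0, 18.8]
ee_rot: [-179.3, 0.4, 54.5]
force: [-1.2, -1.8, 1.4]
gripper_width: 17.5
```

Call:
move_arm(increments=[[[0, -0.09, -1.36, 0, 0, 0, -0.135], [0, -0.09, -1.36, 0, 0, 0, -0.136], [0, -0.09, -1.36, 0, 0, 0, -0.135], [0, -0.09, -1.36, 0, 0, 0, -0.136], [0, -0.09, -1.36, 0, 0, 0, -0.135], [0, -0.09, -1.36, 0, 0, 0, -0.136], [0, -0.09, -1.36, 0, 0, 0, -0.135], [0, -0.09, -1.36, 0, 0, 0, -0.136], [0, -0.09, -1.36, 0, 0, 0, -0.135], [0, -0.09, -1.36, 0, 0, 0, -0.136], [0, 0, 0, 0, 0, 0, 0]]])

```text
time_s: 22.38
ee_pos: [523.1, 212.0, 20.6]
ee_rot: [-179.9, 0.2, 136.2]
force: [1.1, -2.0, -2.6]
gripper_width: 17.8
```

```bash
python3 sw.py
```

```text
t 22.4 yaw 136.2 rot [-179.9    0.2] z 20.6 F [ 1.1 -2.  -2.6] Tz [-0.16 -0.36 -0.01] w 17.8 err tool x,y mm [-1.4 -1.9]
jaw X 90 [35.5 61.8 72.2]
rail [ 72.   89.3 101.9]
```

Call:
move_arm(increments=[[[0, -0.1, -0.1, 0, 0, 0, 0.01], [0, -0.09, 1.36, 0, 0, 0, 0.137], [0, -0.09, 1.36, 0, 0, 0, 0.137], [0, -0.09, 1.36, 0, 0, 0, 0.137], [0, -0.09, 1.36, 0, 0, 0, 0.137], [0, -0.09, 1.36, 0, 0, 0, 0.137], [0, -0.09, 1.36, 0, 0, 0, 0.137], [0, -0.09, 1.36, 0, 0, 0, 0.137], [0, -0.09, 1.36, 0, 0, 0, 0.137], [0, -0.09, 1.36, 0, 0, 0, 0.137], [0, -0.09, 1.36, 0, 0, 0, 0.137], [0, 0, 0, 0, 0, 0, 0]]])

```text
time_s: 23.92
ee_pos: [645.7, 224.6, 18.0]
ee_rot: [-179.5, 1.1, 54.2]
force: [0.0, -1.4, 2.3]
gripper_width: 17.9
```

Call:
move_arm(increments=[[[0, -0.09, -1.36, 0, 0, 0, -0.135], [0, -0.09, -1.36, 0, 0, 0, -0.136], [0, -0.09, -1.36, 0, 0, 0, -0.135], [0, -0.09, -1.36, 0, 0, 0, -0.136], [0, -0.09, -1.36, 0, 0, 0, -0.135], [0, -0.09, -1.36, 0, 0, 0, -0.136], [0, -0.09, -1.36, 0, 0, 0, -0.135], [0, -0.09, -1.36, 0, 0, 0, -0.136], [0, -0.09, -1.36, 0, 0, 0, -0.135], [0, -0.09, -1.36, 0, 0, 0, -0.136], [0, 0, 0, 0, 0, 0, 0]]])

```text
time_s: 25.3
ee_pos: [522.9, 210.6, 19.9]
ee_rot: [-179.1, 0.8, 136.2]
force: [1.0, -1.3, -2.4]
gripper_width: 17.6
```

```bash
python3 sw.py
```

```text
t 25.3 yaw 136.2 rot [-179.1    0.8] z 19.9 F [ 1.  -1.3 -2.4] Tz [-0.19 -0.4  -0.03] w 17.6 err tool x,y mm [-0.5 -0.7]
jaw X 86 [31.1 65.1 74.1]
rail [ 72.   88.7 101.6]
```

Call:
move_arm(increments=[[[0, 0, 0, 0, -0.012, 0.012, 0], [0, -0.09, 1.36, 0, 0, 0, 0.137], [0, -0.09, 1.36, 0, 0, 0, 0.137], [0, -0.09, 1.36, 0, 0, 0, 0.137], [0, -0.09, 1.36, 0, 0, 0, 0.137], [0, -0.09, 1.36, 0, 0, 0, 0.137], [0, -0.09, 1.36, 0, 0, 0, 0.137], [0, -0.09, 1.36, 0, 0, 0, 0.137], [0, -0.09, 1.36, 0, 0, 0, 0.137], [0, -0.09, 1.36, 0, 0, 0, 0.137], [0, -0.09, 1.36, 0, 0, 0, 0.137], [0, 0, 0, 0, 0, 0, 0]]])

```text
time_s: 26.85
ee_pos: [644.7, 225.4, 18.2]
ee_rot: [-179.1, 0.9, 54.9]
force: [0.4, -0.2, 1.0]
gripper_width: 17.8
```

Call:
move_arm(increments=[[[0, -0.09, -1.36, 0, 0, 0, -0.135], [0, -0.09, -1.36, 0, 0, 0, -0.136], [0, -0.09, -1.36, 0, 0, 0, -0.135], [0, -0.09, -1.36, 0, 0, 0, -0.136], [0, -0.09, -1.36, 0, 0, 0, -0.135], [0, -0.09, -1.36, 0, 0, 0, -0.136], [0, -0.09, -1.36, 0, 0, 0, -0.135], [0, -0.09, -1.36, 0, 0, 0, -0.136], [0, -0.09, -1.36, 0, 0, 0, -0.135], [0, -0.09, -1.36, 0, 0, 0, -0.136], [0, 0, 0, 0, 0, 0, 0]]])

```text
time_s: 28.22
ee_pos: [521.9, 209.6, 20.4]
ee_rot: [-179.3, 0.2, 137.0]
force: [2.2, -0.9, -2.5]
gripper_width: 17.6
```

```bash
python3 sw.py
```

```text
t 28.2 yaw 137.0 rot [-179.3    0.2] z 20.4 F [ 2.2 -0.9 -2.5] Tz [-0.21 -0.46  0.01] w 17.6 err tool x,y mm [-0.6 -0.7]
jaw X 75 [34.5 66.2 73.9]
rail [ 71.7  88.6 101.7]
```

Call:
move_arm(increments=[[[0, 0, 0, 0, -0.012, 0, 0], [0, -0.09, 1.36, 0, 0, 0, 0.137], [0, -0.09, 1.36, 0, 0, 0, 0.137], [0, -0.09, 1.36, 0, 0, 0, 0.137], [0, -0.09, 1.36, 0, 0, 0, 0.137], [0, -0.09, 1.36, 0, 0, 0, 0.137], [0, -0.09, 1.36, 0, 0, 0, 0.137], [0, -0.09, 1.36, 0, 0, 0, 0.137], [0, -0.09, 1.36, 0, 0, 0, 0.137], [0, -0.09, 1.36, 0, 0, 0, 0.137], [0, -0.09, 1.36, 0, 0, 0, 0.137], [0, 0, 0, 0, 0, 0, 0]]])

```text
time_s: 29.78
ee_pos: [643.3, 226.4, 18.4]
ee_rot: [-179.7, 0.7, 56.2]
force: [2.0, -2.0, 0.6]
gripper_width: 17.6
```

Call:
move_arm(increments=[[[0, -0.09, -1.36, 0, 0, 0, -0.135], [0, -0.09, -1.36, 0, 0, 0, -0.136], [0, -0.09, -1.36, 0, 0, 0, -0.135], [0, -0.09, -1.36, 0, 0, 0, -0.136], [0, -0.09, -1.36, 0, 0, 0, -0.135], [0, -0.09, -1.36, 0, 0, 0, -0.136], [0, -0.09, -1.36, 0, 0, 0, -0.135], [0, -0.09, -1.36, 0, 0, 0, -0.136], [0, -0.09, -1.36, 0, 0, 0, -0.135], [0, -0.09, -1.36, 0, 0, 0, -0.136], [0, 0, 0, 0, 0, 0, 0]]])

```text
time_s: 31.15
ee_pos: [520.8, 207.5, 19.6]
ee_rot: [-179.6, 1.0, 138.5]
force: [2.7, -1.7, -2.3]
gripper_width: 17.9
```

```bash
sed -i 's/(X<75)/(X<95)/' sw.py
cat >> sw.py <<'E'
m=(np.abs(Y)<28)&(X>45)&(X<100)&(W[...,2]>26)&(W[...,2]<46)
print(np.histogram(X[m],bins=np.arange(45,101,3)))
E
python3 sw.py
```

```text
t 31.1 yaw 138.5 rot [-179.6    1. ] z 19.6 F [ 2.7 -1.7 -2.3] Tz [-0.22 -0.57  0.03] w 17.9 err tool x,y mm [ 0. -1.]
jaw X 160 [39.7 76.3 93.3]
rail [ 71.8  88.3 101.3]
(array([ 0,  0,  0,  0,  0,  0,  0, 11, 15, 11, 13,  7,  3,  1, 28,  9, 10,
       13]), array([45, 48, 51, 54, 57, 60, 63, 66, 69, 72, 75, 78, 81, 84, 87, 90, 93,
       96, 99]))
```

Call:
move_arm(increments=[[[0, 0, -0.1, 0, 0, 0.015, 0.02], [0, -0.09, 1.36, 0, 0, 0, 0.137], [0, -0.09, 1.36, 0, 0, 0, 0.137], [0, -0.09, 1.36, 0, 0, 0, 0.137], [0, -0.09, 1.36, 0, 0, 0, 0.137], [0, -0.09, 1.36, 0, 0, 0, 0.137], [0, -0.09, 1.36, 0, 0, 0, 0.137], [0, -0.09, 1.36, 0, 0, 0, 0.137], [0, -0.09, 1.36, 0, 0, 0, 0.137], [0, -0.09, 1.36, 0, 0, 0, 0.137], [0, -0.09, 1.36, 0, 0, 0, 0.137], [0, 0, 0, 0, 0, 0, 0]]])

```text
time_s: 32.7
ee_pos: [642.4, 226.7, 18.2]
ee_rot: [-179.1, 1.0, 56.3]
force: [1.5, -0.5, 1.4]
gripper_width: 17.4
```

Call:
move_arm(increments=[[[0, -0.09, -1.36, 0, 0, 0, -0.135], [0, -0.09, -1.36, 0, 0, 0, -0.136], [0, -0.09, -1.36, 0, 0, 0, -0.135], [0, -0.09, -1.36, 0, 0, 0, -0.136], [0, -0.09, -1.36, 0, 0, 0, -0.135], [0, -0.09, -1.36, 0, 0, 0, -0.136], [0, -0.09, -1.36, 0, 0, 0, -0.135], [0, -0.09, -1.36, 0, 0, 0, -0.136], [0, -0.09, -1.36, 0, 0, 0, -0.135], [0, -0.09, -1.36, 0, 0, 0, -0.136], [0, 0, 0, 0, 0, 0, 0]]])

```text
time_s: 34.08
ee_pos: [520.0, 207.0, 20.5]
ee_rot: [-179.1, 0.3, 138.5]
force: [2.8, -1.3, -3.8]
gripper_width: 17.3
```

```bash
python3 sw.py
```

```text
t 34.1 yaw 138.5 rot [-179.1    0.3] z 20.5 F [ 2.8 -1.3 -3.8] Tz [-0.09 -0.72  0.15] w 17.3 err tool x,y mm [-0.2 -0.2]
jaw X 151 [37.7 78.5 93. ]
rail [ 70.6  86.9 100.8]
(array([ 0,  0,  0,  0,  0,  0,  0,  0, 17, 11, 10, 12, 13,  2, 20, 12, 10,
       12]), array([45, 48, 51, 54, 57, 60, 63, 66, 69, 72, 75, 78, 81, 84, 87, 90, 93,
       96, 99]))
```

Call:
move_arm(increments=[[[0, 0, -0.05, 0, -0.015, 0, 0.01], [0, -0.09, 1.36, 0, 0, 0, 0.137], [0, -0.09, 1.36, 0, 0, 0, 0.137], [0, -0.09, 1.36, 0, 0, 0, 0.137], [0, -0.09, 1.36, 0, 0, 0, 0.137], [0, -0.09, 1.36, 0, 0, 0, 0.137], [0, -0.09, 1.36, 0, 0, 0, 0.137], [0, -0.09, 1.36, 0, 0, 0, 0.137], [0, -0.05, 0.8, 0, 0, 0, 0.08], [0, -0.05, 0.8, 0, 0, 0, 0.08], [0, -0.05, 0.8, 0, 0, 0, 0.08], [0, 0, 0, 0, 0, 0, 0]]])

```text
time_s: 35.62
ee_pos: [625.8, 235.0, 19.0]
ee_rot: [-179.7, 0.4, 67.8]
force: [2.7, -2.4, 0.2]
gripper_width: 17.4
```

```bash
python3 sw.py
```

```text
t 35.6 yaw 67.8 rot [-179.7    0.4] z 19.0 F [ 2.7 -2.4  0.2] Tz [-0.34 -0.55  0.43] w 17.4 err tool x,y mm [-1.   4.6]
jaw X 151 [39.3 79.  93. ]
rail [ 73.   84.4 101.6]
(array([ 0,  0,  0,  0,  0,  0,  0,  0,  0, 17, 12, 10, 12,  8, 16, 13, 11,
       10]), array([45, 48, 51, 54, 57, 60, 63, 66, 69, 72, 75, 78, 81, 84, 87, 90, 93,
       96, 99]))
```

Call:
move_arm(increments=[[[0, -0.05, 0.8, 0, 0, 0, 0.06], [0, -0.05, 0.8, 0, 0, 0, 0.06], [0, -0.05, 0.8, 0, 0, 0, 0.06], [0, 0, 0, 0, 0, 0, 0]]])

```text
time_s: 36.17
ee_pos: [641.0, 227.9, 19.1]
ee_rot: [-179.2, 0.4, 57.4]
force: [2.9, -0.8, 0.6]
gripper_width: 17.6
```

Call:
move_arm(increments=[[[0, -0.09, -1.36, 0, 0, 0, -0.135], [0, -0.09, -1.36, 0, 0, 0, -0.136], [0, -0.09, -1.36, 0, 0, 0, -0.135], [0, -0.09, -1.36, 0, 0, 0, -0.136], [0, -0.09, -1.36, 0, 0, 0, -0.135], [0, -0.09, -1.36, 0, 0, 0, -0.136], [0, -0.09, -1.36, 0, 0, 0, -0.135], [0, -0.09, -1.36, 0, 0, 0, -0.136], [0, -0.09, -1.36, 0, 0, 0, -0.135], [0, -0.09, -1.36, 0, 0, 0, -0.136], [0, 0, 0, 0, 0, 0, 0]]])

```text
time_s: 37.55
ee_pos: [519.9, 206.1, 20.2]
ee_rot: [-180.0, 0.5, 139.3]
force: [4.1, -0.0, -4.2]
gripper_width: 17.4
```

```bash
python3 sw.py
```

```text
t 37.5 yaw 139.3 rot [-180.     0.5] z 20.2 F [ 4.1 -0.  -4.2] Tz [ 0.07 -0.61  0.16] w 17.4 err tool x,y mm [ 0.3 -0.6]
jaw X 138 [40.5 79.6 92.8]
rail [ 73.3  85.  101.2]
(array([ 0,  0,  0,  0,  0,  0,  0,  0,  0, 13, 13, 16, 10, 12, 14, 14, 10,
       10]), array([45, 48, 51, 54, 57, 60, 63, 66, 69, 72, 75, 78, 81, 84, 87, 90, 93,
       96, 99]))
```

Call:
move_arm(increments=[[[0, 0, -0.05, 0, 0, 0, 0], [0, -0.09, 1.36, 0, 0, 0, 0.137], [0, -0.09, 1.36, 0, 0, 0, 0.137], [0, -0.09, 1.36, 0, 0, 0, 0.137], [0, -0.05, 0.8, 0, 0, 0, 0.08], [0, -0.05, 0.8, 0, 0, 0, 0.08], [0, -0.05, 0.8, 0, 0, 0, 0.08], [0, -0.05, 0.8, 0, 0, 0, 0.08], [0, 0, 0, 0, 0, 0, 0]]])

```text
time_s: 38.72
ee_pos: [570.6, 235.0, 18.5]
ee_rot: [-178.6, 1.4, 97.5]
force: [8.8, -1.7, -4.2]
gripper_width: 19.3
```

```bash
python3 sw.py
```

```text
t 38.7 yaw 97.5 rot [-178.6    1.4] z 18.5 F [ 8.8 -1.7 -4.2] Tz [-0.09 -1.65  0.77] w 19.3 err tool x,y mm [ 2.4 10. ]
jaw X 139 [41.5 78.9 93.2]
rail [ 73.4  84.7 100.7]
(array([ 0,  0,  0,  0,  0,  0,  0,  0,  0, 11, 15, 15,  8, 11, 19,  8, 11,
       11]), array([45, 48, 51, 54, 57, 60, 63, 66, 69, 72, 75, 78, 81, 84, 87, 90, 93,
       96, 99]))
```

Call:
move_arm(increments=[[[0, 0, 0.4, 0, -0.02, 0.02, -0.05], [0, 0, 0.5, 0, 0, 0, -0.03], [0, 0, 0.5, 0, 0, 0, -0.02], [0, 0, 0.5, 0, 0, 0, 0], [0, 0, 0.5, 0, 0, 0, 0]]])

```text
time_s: 39.4
ee_pos: [575.6, 234.8, 15.2]
ee_rot: [-177.1, 0.4, 102.6]
force: [-9.3, -3.0, 8.3]
gripper_width: 18.1
```

```bash
python3 sw.py;python3 head.py | tail -1
```

```text
t 39.4 yaw 102.6 rot [-177.1    0.4] z 15.2 F [-9.3 -3.   8.3] Tz [-0.91  1.03 -0.84] w 18.1 err tool x,y mm [ 3.2 -3.3]
jaw X 141 [39.  79.1 92.7]
rail [ 73.5  84.4 100.6]
(array([ 0,  0,  0,  0,  0,  0,  0,  0,  0, 12, 14, 13, 13, 10, 18, 11, 10,
       13]), array([45, 48, 51, 54, 57, 60, 63, 66, 69, 72, 75, 78, 81, 84, 87, 90, 93,
       96, 99]))
[575.6 234.9  15.3] [-177.1    0.4  102.6] F [-9.6 -3.1  7.5] kin head [597.  139.2] ztop 77.0 uc 288.7 x@ztop [[593.6 123.6  77. ]] x at y=142
```

Run:
```python
from plan import *
s=dict(np.load('s4.npz')); f=grab('top'); np.savez('f5.npz',**f)
a=cv2.resize(s['color'][195:245,275:335,::-1],(480,400),interpolation=2); b=cv2.resize(f['color'][165:215,245:285,::-1],(320,400),interpolation=2)
cv2.imwrite('pics/z9.png',np.hstack([a,b]))
```

```text
(no output)
```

View pics/z9.png

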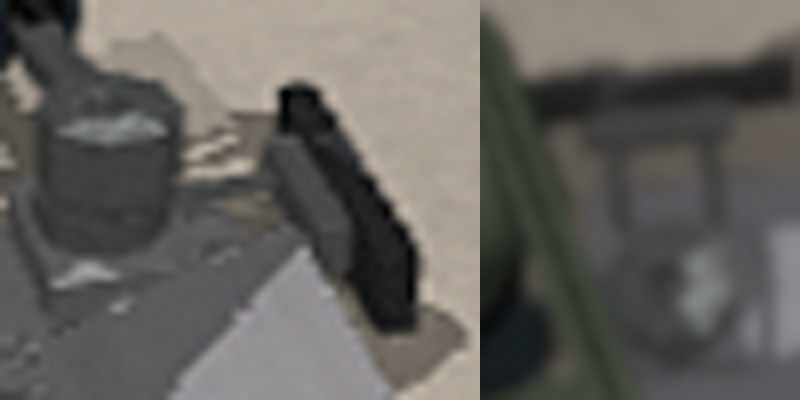

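Both views show the jaw against the rail, with no gap at zoom (290,160) in the side view or (655,100) in the top view. Unloading the wrench, then lifting it off.

Call:
move_arm(increments=[[[0, 0.2, -0.2, -0.1, -0.025, 0, 0], [0, 0.1, -0.15, -0.1, -0.025, 0, 0], [0, 0, 0, 0, 0, 0, 0], [0, 0, 0, 0, 0, 0, 0]]])

```text
time_s: 40.15
ee_pos: [572.3, 235.9, 16.9]
ee_rot: [179.9, 0.6, 102.7]
force: [1.9, -0.8, -3.4]
gripper_width: 17.6
```

```bash
python3 sw.py|head -1
```

```text
t 40.1 yaw 102.7 rot [179.9   0.6] z 16.9 F [ 1.9 -0.8 -3.4] Tz [-0.39 -0.48  0.14] w 17.6 err tool x,y mm [ 1.4 -0.4]
```

Call:
move_arm(increments=[[[0, 0, 0, -0.5, 0, 0, 0], [0, 0, 0, -1, 0, 0, 0], [0, 0, 0, -1.5, 0, 0, 0], [0, 0, 0, -1.5, 0, 0, 0], [0, 0, 0, -1.5, 0, 0, 0], [0, 0, 0, -1, 0, 0, 0], [0, 0, 0, 0, 0, 0, 0]]])

```text
time_s: 41.08
ee_pos: [570.2, 238.4, 92.6]
ee_rot: [-180.0, 0.4, 102.6]
force: [-0.3, 1.1, -3.1]
gripper_width: 18.0
```

Run:
```python
from plan import *
plan([(435,345,75,89,10,0)])
```

```text
now [570.2 238.4  92.6] [-180.     0.4  102.6] F [-0.3  1.1 -3.1] w 18.0 t 41.1 q [22. 26. 91. -0. 64.  9.]
[[[0, 1.34, -1.09, 0.17, 0.0, 0.001, 0.024],
[0, 1.31, -1.12, 0.17, 0.0, 0.001, 0.024],
[0, 1.28, -1.15, 0.17, 0.0, 0.001, 0.024],
[0, 1.26, -1.18, 0.17, 0.0, 0.001, 0.024],
[0, 1.23, -1.21, 0.17, 0.0, 0.001, 0.024],
[0, 1.2, -1.24, 0.17, 0.0, 0.001, 0.024],
[0, 1.17, -1.27, 0.17, 0.0, 0.001, 0.024],
[0, 1.14, -1.29, 0.17, 0.0, 0.001, 0.024],
[0, 1.11, -1.32, 0.17, 0.0, 0.001, 0.024],
[0, 1.07, -1.35, 0.18, 0.0, 0.001, 0.024]]]
```

Call:
move_arm(increments=[[[0, 1.35, -1.1, 0.15, 0, 0, 0.024], [0, 1.3, -1.1, 0.15, 0, 0, 0.024], [0, 1.3, -1.15, 0.15, 0, 0, 0.024], [0, 1.25, -1.2, 0.15, 0, 0, 0.024], [0, 1.25, -1.2, 0.15, 0, 0, 0.024], [0, 1.2, -1.25, 0.15, 0, 0, 0.024], [0, 1.15, -1.25, 0.15, 0, 0, 0.024], [0, 1.15, -1.3, 0.15, 0, 0, 0.024], [0, 1.1, -1.3, 0.15, 0, 0, 0.024], [0, 1.1, -1.35, 0.15, 0, 0, 0.024], [0, 0, 0, 0, 0, 0, 0]]])

```text
time_s: 42.45
ee_pos: [426.7, 346.8, 71.1]
ee_rot: [-179.4, 0.8, 88.3]
force: [-0.5, 0.4, -3.4]
gripper_width: 17.3
```

Run:
```python
from plan import *
plan([(435,345,-15,88.5,7,0),(435,345,-27,88.5,4,0)])
```

```text
now [426.7 346.8  71.1] [-179.4    0.8   88.3] F [-0.5  0.4 -3.4] w 17.3 t 42.5 q [ 38.  22. 101.  -0.  58.  40.]
[[[0, -0.01, 0.13, 1.23, -0.002, 0.002, -0.001],
[0, -0.01, 0.13, 1.23, -0.002, 0.002, -0.001],
[0, -0.01, 0.13, 1.23, -0.002, 0.002, -0.001],
[0, -0.01, 0.13, 1.23, -0.002, 0.002, -0.001],
[0, -0.02, 0.13, 1.23, -0.002, 0.002, -0.001],
[0, -0.02, 0.12, 1.23, -0.002, 0.002, -0.001],
[0, -0.02, 0.12, 1.23, -0.002, 0.002, -0.001],
[0, -0.0, -0.0, 0.3, 0.0, 0.0, 0.0],
[0, -0.0, -0.0, 0.3, 0.0, 0.0, 0.0],
[0, -0.0, -0.0, 0.3, 0.0, 0.0, 0.0],
[0, -0.0, -0.0, 0.3, 0.0, 0.0, 0.0]]]
```

Call:
move_arm(increments=[[[0, 0, 0.13, 1.2, -0.002, 0.002, 0], [0, 0, 0.13, 1.2, -0.002, 0.002, 0], [0, 0, 0.13, 1.2, -0.002, 0.002, 0], [0, 0, 0.13, 1.2, -0.002, 0.002, 0], [0, 0, 0.13, 1.2, -0.002, 0.002, 0], [0, 0, 0.13, 1.2, 0, 0, 0], [0, 0, 0.1, 1.0, 0, 0, 0], [0, 0, 0, 0.3, 0, 0, 0], [0, 0, 0, 0.3, 0, 0, 0], [0, 0, 0, 0, 0, 0, 0]]])

```text
time_s: 43.7
ee_pos: [437.3, 344.2, -24.1]
ee_rot: [-180.0, 0.2, 88.2]
force: [-0.0, 0.1, -2.9]
gripper_width: 17.8
```

Call:
move_arm(increments=[[[0, 0, 0, 0.2, 0, 0, 0], [0, 0, 0, 0.2, 0, 0, 0], [0, 0, 0, 0, 0, 0, 0]]])

```text
time_s: 44.08
ee_pos: [438.1, 344.2, -25.7]
ee_rot: [179.9, 0.2, 88.2]
force: [-0.2, -0.1, -2.5]
gripper_width: 17.5
```

Call:
move_arm(increments=[[[0, 0, 0, 0.3, 0, 0, 0], [0, 0, 0, 0.3, 0, 0, 0], [0, 0, 0, 0, 0, 0, 0]]])

```text
time_s: 44.45
ee_pos: [438.4, 344.1, -27.1]
ee_rot: [179.8, 0.1, 88.2]
force: [-0.5, -0.0, -1.1]
gripper_width: 17.7
```

Call:
move_arm(increments=[[[0, 0, 0, 0.2, 0, 0, 0], [0.5, 0, 0, 0, 0, 0, 0], [0.5, 0, 0, 0, 0, 0, 0], [0.5, 0, 0, 0, 0, 0, 0], [0.5, 0, 0, 0, 0, 0, 0], [0.5, 0, 0, -2, 0, 0, 0], [0.5, 0, 0, -3, 0, 0, 0], [0.5, 0, 0, -3, 0, 0, 0], [0.8, 0, 0, -4, 0, 0, 0], [0.8, 0, 0, -4, 0, 0, 0]]], force=30)

```text
time_s: 45.7
ee_pos: [436.4, 343.5, 131.0]
ee_rot: [-179.8, 0.4, 88.2]
force: [0.5, 0.1, 0.0]
gripper_width: 62.5
```

```bash
cat > cass.py <<'E'
from plan import *
f=grab('top'); s=grab('side'); np.savez('fc.npz',**f); np.savez('sc.npz',**s)
for nm,F in(('top',f),('side',s)):
    W=cloud(F); z=W[...,2]
    m=((z>20)&(z<46)&(W[...,0]>300)&(W[...,0]<560)&(W[...,1]>-480)&(W[...,1]<150)).astype(np.uint8)
    n,l,st,ce=cv2.connectedComponentsWithStats(m)
    for i in range(1,n):
        if st[i,4]>60:
            p=W[l==i]; q=p[p[:,2]>(22 if nm=='top' else 30)]
            r=cv2.minAreaRect(q[:,:2].astype(np.float32)); bx=cv2.boxPoints(r)
            e=max((bx[1]-bx[0],bx[2]-bx[1]),key=np.linalg.norm); a=np.degrees(np.arctan2(e[1],e[0]))%180
            print(nm,len(q),'c',np.round(r[0],1),'mean',np.round(q.mean(0),1),'sz',np.round(r[1],0),'long axis deg',round(a,1))
E
cat > wr.py <<'E'
from plan import *
s=grab('side'); W=cloud(s); z=W[...,2]
m=(z>14)&(z<45)&(W[...,0]>360)&(W[...,0]<520)&(W[...,1]>190)&(W[...,1]<470); p=W[m]
d=np.polyfit(p[:,1],p[:,0],1); print('wrench x(y)',d.round(3),'y',np.percentile(p[:,1],[1,99]).round(0),'z head/mid/end',[np.percentile(p[(p[:,1]>a)&(p[:,1]<a+40),2],80).round(1) for a in (220,300,400)])
E
python3 wr.py; python3 cass.py
```

```text
wrench x(y) [3.2000e-02 4.2875e+02] y [227. 432.] z head/mid/end [np.float64(29.4), np.float64(29.5), np.float64(28.4)]
top 90 c [553.6  15.2] mean [554.7  25.7  38.1] sz [ 11. 112.] long axis deg 90.5
top 221 c [ 464.8 -250.6] mean [ 464.8 -249.7   35.2] sz [36. 70.] long axis deg 165.3
top 214 c [ 432.2 -106.6] mean [ 432.2 -106.5   35.6] sz [70. 36.] long axis deg 23.9
top 227 c [ 408.  -342.2] mean [ 407.3 -340.4   35.5] sz [70. 37.] long axis deg 15.3
side 93 c [558.2   1. ] mean [555.1  12.3  37.4] sz [ 13. 139.] long axis deg 94.8
side 333 c [ 433.2 -106.9] mean [ 432.6 -108.7   33.2] sz [70. 36.] long axis deg 22.5
side 492 c [ 465.  -251.3] mean [ 465.4 -252.4   33.4] sz [36. 70.] long axis deg 166.3
side 685 c [ 408.6 -341.5] mean [ 408.  -342.8   33.4] sz [70. 37.] long axis deg 16.2
```

The wrench lies flat on the mat, its tops reading about 29 mm. Cassette C has been knocked from (444,−357) to (408,−342). Next I'll fit the shelf plane and plan the first grasp.

```bash
cat > shelf.py <<'E'
from plan import *
# fit plane from both views
for nm in('fc.npz','sc.npz'):
    F=dict(np.load(nm)); W=cloud(F); d=W[...,:2]-[612.4,-96.4]; th=np.radians(4.7)
    X=d@[np.cos(th),np.sin(th)]; Y=d@[-np.sin(th),np.cos(th)]
    m=(np.abs(X)<38)&(np.abs(Y)<150)&(W[...,2]>20)&(W[...,2]<90); p=W[m]
    A=np.c_[p[:,0]-612.4,p[:,1]+96.4,np.ones(len(p))]; c,*_=np.linalg.lstsq(A,p[:,2],rcond=None)
    print(nm,len(p),'slope',np.degrees(np.arctan(np.hypot(c[0],c[1]))).round(1),'dir',np.degrees(np.arctan2(c[1],c[0])).round(2),'z at centre',c[2].round(1))
    m=(np.abs(X)<75)&(np.abs(Y)<200)&(W[...,2]>28)&(W[...,2]<90)
    r=cv2.minAreaRect(W[m][:,:2].astype(np.float32)); print(r)
    print('X edges',np.percentile(X[m],[0.5,99.5]).round(1),'Y',np.percentile(Y[m],[.5,99.5]).round(1))
plan([(432.7,-106.7,60,23.2,12,1)])
E
python3 shelf.py
```

```text
fc.npz 2060 slope 20.4 dir 4.9 z at centre 50.6
((612.5774536132812, -94.70538330078125), (105.96331787109375, 341.1092224121094), 4.906777381896973)
X edges [-52.   51.2] Y [-165.8  170.8]
sc.npz 3192 slope 20.0 dir 4.92 z at centre 48.1
((611.7992553710938, -93.79806518554688), (104.82740783691406, 343.051513671875), 5.339872360229492)
X edges [-51.2  50.4] Y [-167.8  169.1]
now [437.8 344.5 132.1] [179.9   0.2  88.2] F [-0.7 -0.2 -0.4] w 72.1 t 45.9 q [37. 19. 96. -0. 66. 39.]
[[[1, -3.76, 0.07, 0.61, 0.0, 0.0, 0.095],
[1, -3.73, 0.43, 0.61, 0.0, 0.0, 0.095],
[1, -3.68, 0.78, 0.61, 0.0, 0.0, 0.095],
[1, -3.59, 1.12, 0.61, 0.0, 0.0, 0.095],
[1, -3.47, 1.46, 0.61, 0.0, 0.0, 0.095],
[1, -3.31, 1.78, 0.61, 0.0, 0.0, 0.095],
[1, -3.13, 2.08, 0.61, 0.0, 0.0, 0.095],
[1, -2.92, 2.37, 0.61, 0.0, 0.0, 0.095],
[1, -2.68, 2.63, 0.61, 0.0, 0.0, 0.095],
[1, -2.42, 2.88, 0.6, 0.0, 0.0, 0.095],
[1, -2.14, 3.09, 0.6, 0.0, 0.0, 0.095],
[1, -1.84, 3.28, 0.6, 0.0, 0.0, 0.095]]]
```

Call:
move_arm(increments=[[[0.8, -3.75, 0.1, 0.6, 0, 0, 0.095], [0.8, -3.75, 0.45, 0.6, 0, 0, 0.095], [0.8, -3.7, 0.8, 0.6, 0, 0, 0.095], [0.8, -3.6, 1.1, 0.6, 0, 0, 0.095], [0.8, -3.5, 1.45, 0.6, 0, 0, 0.095], [0.8, -3.3, 1.8, 0.6, 0, 0, 0.095], [0.8, -3.1, 2.1, 0.6, 0, 0, 0.095], [0.8, -2.9, 2.4, 0.6, 0, 0, 0.095], [0.8, -2.7, 2.6, 0.6, 0, 0, 0.095], [0.8, -2.4, 2.9, 0.6, 0, 0, 0.095], [0.8, -2.1, 3.1, 0.6, 0, 0, 0.095], [0.8, -1.8, 3.3, 0.6, 0, 0, 0.095]]])

```text
time_s: 47.35
ee_pos: [413.4, -120.4, 45.4]
ee_rot: [-179.9, 1.6, 21.1]
force: [-0.2, -0.4, 0.5]
gripper_width: 72.9
```

Run:
```python
from plan import *
plan([(432.7,-106.7,25,23.2,4,0.8),(432.7,-106.7,-31,23.2,5,.8)])
```

```text
now [ 413.4 -120.4   45.4] [-179.9    1.6   21.1] F [-0.2 -0.4  0.5] w 72.9 t 47.4 q [-17.  14. 118.  -1.  50.  53.]
[[[0.8, 0.59, -0.14, 0.49, -0.001, 0.007, -0.009],
[0.8, 0.58, -0.14, 0.5, -0.001, 0.007, -0.009],
[0.8, 0.58, -0.13, 0.5, -0.001, 0.007, -0.009],
[0.8, 0.58, -0.13, 0.51, -0.001, 0.007, -0.009],
[0.8, 0.0, -0.0, 1.12, 0.0, 0.0, 0.0],
[0.8, 0.0, -0.0, 1.12, 0.0, 0.0, 0.0],
[0.8, 0.0, -0.0, 1.12, 0.0, 0.0, 0.0],
[0.8, 0.0, -0.0, 1.12, 0.0, 0.0, 0.0],
[0.8, 0.0, -0.0, 1.12, 0.0, 0.0, 0.0]]]
```

Call:
move_arm(increments=[[[0.8, 0.6, -0.15, 0.4, 0, 0.007, -0.009], [0.8, 0.6, -0.15, 0.4, 0, 0.007, -0.009], [0.8, 0.6, -0.1, 0.4, 0, 0.007, -0.009], [0.8, 0.5, -0.1, 0.4, 0, 0.007, -0.009], [0.8, 0, 0, 0, 0, 0, 0]]])

```text
time_s: 47.98
ee_pos: [431.0, -104.9, 25.0]
ee_rot: [-179.5, 0.1, 23.3]
force: [-0.2, -0.3, -0.6]
gripper_width: 73.0
```

Run:
```python
from plan import *
plan([(432.7,-106.7,-31,23.2,6,.8)])
tips()
```

```text
now [ 431.  -104.9   25. ] [-1.795e+02  1.000e-01  2.330e+01] F [-0.2 -0.3 -0.6] w 73.0 t 48.0 q [-15.  16. 118.   0.  46.  51.]
[[[0.8, 0.02, 0.05, 0.93, -0.001, 0.0, 0.0],
[0.8, 0.02, 0.04, 0.93, -0.001, 0.0, 0.0],
[0.8, 0.02, 0.04, 0.93, -0.001, 0.0, 0.0],
[0.8, 0.02, 0.04, 0.93, -0.001, 0.0, 0.0],
[0.8, 0.01, 0.04, 0.93, -0.001, 0.0, 0.0],
[0.8, 0.01, 0.04, 0.93, -0.001, 0.0, 0.0]]]
tcp [ 431.  -105.1   25.2] w 73.1
low z [30. 30. 31. 31. 31. 31. 31. 31. 31. 31. 31. 31.] x 408.4 y -117.8
low z [30. 31. 31. 31. 31. 31. 31. 32. 32. 32. 32. 32.] x 450.7 y -117.1
```

Call:
move_arm(increments=[[[0.8, 0, 0.05, 1, 0, 0, 0], [0.8, 0, 0.05, 1, 0, 0, 0], [0.8, 0, 0.05, 1, 0, 0, 0], [0.8, 0, 0.05, 1, 0, 0, 0], [0.8, 0, 0, 0.9, 0, 0, 0], [0.8, 0, 0, 0.5, 0, 0, 0], [0.3, 0, 0, 0, 0, 0, 0], [0.2, 0, 0, 0, 0, 0, 0], [0.2, 0, 0, 0, 0, 0, 0], [0.2, 0, 0, 0, 0, 0, 0], [0.2, 0, 0, 0, 0, 0, 0], [0.2, 0, 0, 0, 0, 0, 0]]], force=40)

```text
time_s: 49.52
ee_pos: [431.6, -106.7, -32.3]
ee_rot: [-179.6, 0.1, 23.3]
force: [-0.7, 0.0, -1.4]
gripper_width: 33.9
```

Call:
move_arm(increments=[[[0.2, 0, 0, -1, 0, 0, 0], [0.2, 0, 0, -3, 0, 0, 0], [0.2, 0, 0, -3, 0, 0, 0], [0.2, 0, 0, -3, 0, 0, 0], [0.2, 0, 0, 0, 0, 0, 0]]], force=50)

```text
time_s: 50.15
ee_pos: [431.2, -107.1, 71.6]
ee_rot: [-179.5, 0.2, 23.3]
force: [0.1, 0.3, -3.6]
gripper_width: 33.8
```

```bash
sed -i 's/for x,y,z,yaw,n,j in wps:/for x,y,z,yaw,n,j,*pt in wps:/; s/\[180,0,yaw\]/[180,pt[0] if pt else 0,yaw]/' plan.py
cat >> plan.py <<'E'
O=np.array([612.2,-95,49.5]); TH=np.radians(4.9); PH=np.radians(20)
EX=np.array([np.cos(PH)*np.cos(TH),np.cos(PH)*np.sin(TH),np.sin(PH)]); EY=np.array([-np.sin(TH),np.cos(TH),0]); EN=np.cross(EX,EY)
def shelf(x,y,z,h,dx=0): return O+EX*(x-dx)+EY*y+EN*(17+z-h)
def inshelf(p): d=np.asarray(p)-O; return np.stack([d@EX,d@EY,d@EN],-1)
E
python3 - <<'E'
from plan import *
a=shelf(-11,90,60,49); print(a)
plan([(*a,4.9,8,.2,-20)])
E
```

```text
[584.67207086  -7.02984615  72.04917181]
now [ 431.2 -107.1   71.6] [-179.5    0.2   23.3] F [ 0.1  0.3 -3.6] w 33.8 t 50.1 q [-16.  13. 115.   0.  53.  51.]
[[[0.2, 2.26, -0.39, -0.01, -0.008, 0.044, 0.04],
[0.2, 2.24, -0.48, 0.09, -0.008, 0.044, 0.04],
[0.2, 2.21, -0.57, 0.18, -0.008, 0.044, 0.04],
[0.2, 2.18, -0.66, 0.27, -0.008, 0.044, 0.04],
[0.2, 2.14, -0.75, 0.36, -0.008, 0.044, 0.04],
[0.2, 2.09, -0.83, 0.44, -0.008, 0.044, 0.04],
[0.2, 2.03, -0.92, 0.53, -0.008, 0.044, 0.04],
[0.2, 1.97, -1.0, 0.61, -0.008, 0.044, 0.04]]]
```

Call:
move_arm(increments=[[[0.2, 2.25, -0.4, 0, -0.008, 0.044, 0.04], [0.2, 2.25, -0.5, 0.1, -0.008, 0.044, 0.04], [0.2, 2.2, -0.55, 0.2, -0.008, 0.044, 0.04], [0.2, 2.2, -0.65, 0.25, -0.008, 0.044, 0.04], [0.2, 2.15, -0.75, 0.35, -0.008, 0.044, 0.04], [0.2, 2.1, -0.85, 0.45, -0.008, 0.044, 0.04], [0.2, 2.05, -0.9, 0.5, -0.008, 0.044, 0.04], [0.2, 1.95, -1.0, 0.6, -0.008, 0.044, 0.04], [0.2, 0, 0, 0, 0, 0, 0]]])

```text
time_s: 51.28
ee_pos: [576.9, -3.6, 57.4]
ee_rot: [-179.6, -19.0, 3.9]
force: [-0.6, 0.3, -3.0]
gripper_width: 33.6
```

```bash
cat > held.py <<'E'
from plan import *
# grey cassette body held: print shelf-frame extents of the points near the expected spot, both views
import sys
y0=float(sys.argv[1])
st=monitor.state(); print(np.round(st['ee_pos'],1),np.round(st['ee_rot'],1),'F',np.round(st['force'],1),'w',round(st['gripper_width'],1),'ee in shelf',inshelf(st['ee_pos']).round(1))
for n in('side','top'):
    f=grab(n); W=cloud(f); q=inshelf(W); m=(np.abs(q[...,1]-y0)<34)&(q[...,0]>-75)&(q[...,0]<60)&(q[...,2]>9)&(q[...,2]<110)
    if m.sum()>20:
        a=q[m]; print(n,m.sum(),'x',np.percentile(a[:,0],[2,98]).round(1),'y',np.percentile(a[:,1],[2,98]).round(1),'z',np.percentile(a[:,2],[2,50,98]).round(1))
        v,u=np.where(m); 
        if n=='side': cv2.imwrite('pics/held.png',cv2.resize(f['color'][v.min()-35:v.max()+35,u.min()-45:u.max()+45,::-1],None,fx=4,fy=4,interpolation=2)[:600,:800]); print(u.min(),v.min())
E
python3 held.py 90
```

```text
[576.9  -3.6  57.4] [-179.6  -19.     3.9] F [-0.6  0.3 -3. ] w 33.6 ee in shelf [-23.   94.1  16.8]
side 288 x [-54.3  12.8] y [63.1 78.3] z [49.3 68.9 88.2]
273 227
top 96 x [-14.1  23.9] y [ 70.  108.4] z [10.  81.2 91.3]
```

View pics/held.png

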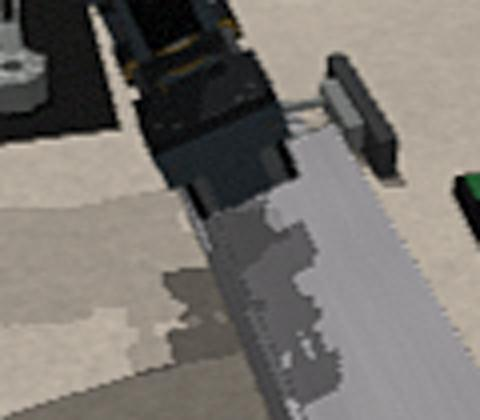

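Run:
```python
from plan import *
h=49.3
plan([(*shelf(-12,90,30,h),4.9,3,.2,-20),(*shelf(-12,90,3,h),4.9,5,.2,-20)])
```

```text
now [576.7  -4.3  57.9] [-179.6  -19.     3.9] F [ 0.5 -0.3 -1.7] w 33.9 t 51.4 q [ -3.  16. 116.   6.  29.  78.]
[[[0.2, 0.38, 0.11, 0.65, -0.001, 0.006, -0.005],
[0.2, 0.38, 0.11, 0.65, -0.001, 0.006, -0.005],
[0.2, 0.37, 0.11, 0.65, -0.001, 0.006, -0.005],
[0.2, -0.0, -0.0, 0.54, 0.0, 0.0, 0.0],
[0.2, -0.0, -0.0, 0.54, 0.0, 0.0, 0.0],
[0.2, -0.0, -0.0, 0.54, 0.0, 0.0, 0.0],
[0.2, -0.0, -0.0, 0.54, 0.0, 0.0, 0.0],
[0.2, -0.0, -0.0, 0.54, 0.0, 0.0, 0.0]]]
```

Call:
move_arm(increments=[[[0.2, 0.4, 0.1, 0.65, 0, 0.006, -0.005], [0.2, 0.4, 0.1, 0.65, 0, 0.006, -0.005], [0.2, 0.35, 0.1, 0.65, 0, 0.006, -0.005], [0.2, 0, 0, 0.5, 0, 0, 0], [0.2, 0, 0, 0.5, 0, 0, 0], [0.2, 0, 0, 0.5, 0, 0, 0], [0.2, 0, 0, 0.4, 0, 0, 0], [0.2, 0, 0, 0, 0, 0, 0]]])

```text
time_s: 52.38
ee_pos: [601.2, -6.9, 22.3]
ee_rot: [-179.9, -20.0, 4.8]
force: [-0.4, -0.6, -1.9]
gripper_width: 33.6
```

```bash
python3 held.py 90
python3 - <<'E'
from plan import *
plan([(*shelf(-12,90,1,49.3),4.9,3,.2,-20)])
E
```

```text
[601.2  -6.9  22.3] [-179.9  -20.     4.8] F [-0.4 -0.6 -1.9] w 33.6 ee in shelf [-12.5  88.7 -24.4]
side 326 x [-47.7  23.8] y [ 57.9 109. ] z [  9.8  31.8 109.5]
268 209
top 128 x [-5.3 28.9] y [ 64.3 120.9] z [ 10.   43.2 108.8]
now [601.4  -6.9  22.7] [-179.9  -20.     4.8] F [ 0.9  0.3 -2.3] w 33.4 t 52.5 q [ -4.  20. 116.   7.  24.  75.]
[[[0.2, 0.01, -0.04, 0.24, -0.0, -0.0, -0.0],
[0.2, 0.01, -0.04, 0.24, -0.0, -0.0, -0.0],
[0.2, 0.01, -0.04, 0.24, -0.0, -0.0, -0.0]]]
```

Call:
move_arm(increments=[[[0.2, 0, 0, 0.25, 0, 0, 0], [0.2, 0, 0, 0.25, 0, 0, 0], [0.2, 0, 0, 0.25, 0, 0, 0], [0.2, 0, 0, 0, 0, 0, 0]]])

```text
time_s: 52.98
ee_pos: [604.3, -6.7, 15.7]
ee_rot: [-179.9, -20.1, 4.8]
force: [0.0, 0.6, -3.0]
gripper_width: 33.8
```

Call:
move_arm(increments=[[[0.5, 0, 0, 0, 0, 0, 0], [0.55, 0, 0, 0, 0, 0, 0], [0.55, 0, 0, 0, 0, 0, 0], [0.55, 0, 0, -0.5, 0, 0, 0], [0.55, 0, 0, -2, 0, 0, 0], [0.55, 0, 0, -3, 0, 0, 0], [0.8, 0, 0, -4, 0, 0, 0], [0.8, 0, 0, 0, 0, 0, 0]]])

```text
time_s: 53.98
ee_pos: [572.9, -9.9, 110.5]
ee_rot: [-180.0, -20.4, 4.8]
force: [0.6, -1.0, 0.4]
gripper_width: 67.7
```

```bash
cat > on.py <<'E'
from plan import *
for n in('side','top'):
    f=grab(n); q=inshelf(cloud(f)); m=((np.abs(q[...,1])<165)&(q[...,0]>-60)&(q[...,0]<45)&(q[...,2]>24)&(q[...,2]<45)).astype(np.uint8)
    k,l,st,_=cv2.connectedComponentsWithStats(m)
    for i in range(1,k):
        if st[i,4]>50:
            a=q[l==i]; r=cv2.minAreaRect(a[:,:2].astype(np.float32)); print(n,st[i,4],'c',np.round(r[0],1),np.round(r[1],0),round(r[2],1),'ztop',np.percentile(a[:,2],[50]).round(1))
E
python3 on.py; python3 cass.py
python3 - <<'E'
from plan import *
plan([(464.9,-251,60,-14.2,9,0.8)])
E
```

```text
side 308 c [-10.7  86. ] [38. 69.] 88.9 ztop [32.3]
top 140 c [ 4.3 87.6] [34. 44.] 89.1 ztop [35.1]
top 221 c [ 464.4 -250.7] mean [ 464.3 -249.7   35.5] sz [36. 69.] long axis deg 166.1
top 228 c [ 407.9 -341.5] mean [ 407.7 -340.3   35.4] sz [70. 36.] long axis deg 16.0
side 89 c [556.3   1.2] mean [554.9  10.8  37.8] sz [ 13. 141.] long axis deg 92.6
side 493 c [ 465.1 -251.5] mean [ 465.5 -252.4   33.4] sz [36. 70.] long axis deg 165.4
side 675 c [ 408.3 -341.5] mean [ 408.2 -342.7   33.4] sz [70. 36.] long axis deg 16.5
now [570.7  -9.6 105.7] [-179.9  -19.9    4.8] F [-0.5 -0.4  0. ] w 72.5 t 54.2 q [ -4.  12. 114.   6.  35.  77.]
[[[0.8, -1.49, 2.57, -0.0, -0.007, -0.038, 0.037],
[0.8, -1.39, 2.63, 0.07, -0.007, -0.038, 0.037],
[0.8, -1.29, 2.67, 0.14, -0.007, -0.038, 0.037],
[0.8, -1.18, 2.72, 0.2, -0.007, -0.038, 0.037],
[0.8, -1.07, 2.76, 0.26, -0.007, -0.038, 0.037],
[0.8, -0.96, 2.79, 0.32, -0.007, -0.038, 0.037],
[0.8, -0.85, 2.82, 0.37, -0.007, -0.038, 0.037],
[0.8, -0.73, 2.85, 0.42, -0.007, -0.038, 0.037],
[0.8, -0.61, 2.87, 0.47, -0.007, -0.038, 0.037]]]
```

Cassette A lies on the shelf at x≈−11 mm, aligned, with its top at 32–35 mm off the face. Next is cassette B.

Call:
move_arm(increments=[[[0.8, -1.5, 2.55, 0, -0.007, -0.038, 0.037], [0.8, -1.4, 2.6, 0.05, -0.007, -0.038, 0.037], [0.8, -1.3, 2.65, 0.1, -0.007, -0.038, 0.037], [0.8, -1.2, 2.7, 0.2, -0.007, -0.038, 0.037], [0.8, -1.05, 2.75, 0.25, -0.007, -0.038, 0.037], [0.8, -0.95, 2.8, 0.3, -0.007, -0.038, 0.037], [0.8, -0.85, 2.8, 0.35, -0.007, -0.038, 0.037], [0.8, -0.7, 2.85, 0.4, -0.007, -0.038, 0.037], [0.8, -0.6, 2.85, 0.4, -0.007, -0.038, 0.037], [0.8, 0, 0, 0, 0, 0, 0]]])

```text
time_s: 55.42
ee_pos: [454.9, -253.5, 46.7]
ee_rot: [179.9, 1.9, -15.0]
force: [0.2, 1.0, 0.1]
gripper_width: 73.0
```

Run:
```python
from plan import *
plan([(464.7,-251,35,-14.2,4,0.8),(464.7,-251,-31.5,-14.2,6,0.8)])
```

```text
now [ 454.9 -253.5   46.7] [179.9   1.9 -15. ] F [0.2 1.  0.1] w 73.0 t 55.4 q [-30.  21. 106.  -1.  55.  75.]
[[[0.8, 0.23, -0.12, 0.28, 0.0, 0.008, -0.003],
[0.8, 0.23, -0.12, 0.29, 0.0, 0.008, -0.003],
[0.8, 0.23, -0.12, 0.29, 0.0, 0.008, -0.003],
[0.8, 0.22, -0.12, 0.29, 0.0, 0.008, -0.003],
[0.8, 0.0, -0.0, 1.11, 0.0, 0.0, 0.0],
[0.8, 0.0, -0.0, 1.11, 0.0, 0.0, 0.0],
[0.8, 0.0, -0.0, 1.11, 0.0, 0.0, 0.0],
[0.8, 0.0, -0.0, 1.11, 0.0, 0.0, 0.0],
[0.8, 0.0, -0.0, 1.11, 0.0, 0.0, 0.0],
[0.8, 0.0, -0.0, 1.11, 0.0, 0.0, 0.0]]]
```

Call:
move_arm(increments=[[[0.8, 0.25, -0.1, 0.3, 0, 0.008, -0.003], [0.8, 0.25, -0.1, 0.3, 0, 0.008, -0.003], [0.8, 0.25, -0.1, 0.3, 0, 0.008, -0.003], [0.8, 0.2, -0.1, 0.3, 0, 0.008, -0.003], [0.8, 0, 0, 1, 0, 0, 0], [0.8, 0, 0, 1, 0, 0, 0], [0.8, 0, 0, 1, 0, 0, 0], [0.8, 0, 0, 1, 0, 0, 0], [0.8, 0, 0, 1, 0, 0, 0], [0.8, 0, 0, 0.8, 0, 0, 0], [0.8, 0, 0, 0, 0, 0, 0]]])

```text
time_s: 56.8
ee_pos: [464.8, -248.3, -30.2]
ee_rot: [-179.9, 0.1, -14.0]
force: [0.2, 0.6, -0.8]
gripper_width: 73.1
```

Call:
move_arm(increments=[[[0.2, 0, 0.25, 0.1, 0, 0, 0], [0.2, 0, 0, 0, 0, 0, 0], [0.2, 0, 0, 0, 0, 0, 0], [0.2, 0, 0, 0, 0, 0, 0], [0.2, 0, 0, 0, 0, 0, 0], [0.2, 0, 0, 0, 0, 0, 0]]])

```text
time_s: 57.55
ee_pos: [464.9, -251.2, -30.3]
ee_rot: [-179.9, -0.0, -14.1]
force: [-0.3, -0.7, -1.5]
gripper_width: 34.0
```

Call:
move_arm(increments=[[[0.2, 0, 0, -1, 0, 0, 0], [0.2, 0, 0, -3, 0, 0, 0], [0.2, 0, 0, -3, 0, 0, 0], [0.2, 0, 0, -3, 0, 0, 0], [0.2, 0, 0, 0, 0, 0, 0]]])

```text
time_s: 58.18
ee_pos: [463.9, -250.9, 73.2]
ee_rot: [-179.9, 0.1, -14.0]
force: [1.3, -0.4, -2.8]
gripper_width: 33.7
```

Run:
```python
from plan import *
plan([(*shelf(-12,0,45,48.5),4.9,8,.2,-20)])
```

```text
now [ 463.9 -250.9   73.2] [-1.799e+02  1.000e-01 -1.400e+01] F [ 1.3 -0.4 -2.8] w 33.7 t 58.2 q [-30.  19. 104.   0.  56.  74.]
[[[0.2, 1.14, -2.28, 0.19, 0.007, 0.043, -0.041],
[0.2, 1.22, -2.23, 0.26, 0.007, 0.043, -0.041],
[0.2, 1.3, -2.17, 0.33, 0.007, 0.043, -0.041],
[0.2, 1.37, -2.11, 0.4, 0.007, 0.043, -0.041],
[0.2, 1.44, -2.05, 0.47, 0.007, 0.043, -0.041],
[0.2, 1.5, -1.99, 0.55, 0.007, 0.043, -0.041],
[0.2, 1.55, -1.92, 0.63, 0.007, 0.043, -0.041],
[0.2, 1.6, -1.85, 0.71, 0.007, 0.043, -0.041]]]
```

Call:
move_arm(increments=[[[0.2, 1.15, -2.3, 0.1, 0.007, 0.043, -0.041], [0.2, 1.2, -2.25, 0.1, 0.007, 0.043, -0.041], [0.2, 1.3, -2.15, 0.2, 0.007, 0.043, -0.041], [0.2, 1.4, -2.1, 0.3, 0.007, 0.043, -0.041], [0.2, 1.45, -2.05, 0.4, 0.007, 0.043, -0.041], [0.2, 1.5, -2, 0.4, 0.007, 0.043, -0.041], [0.2, 1.55, -1.9, 0.5, 0.007, 0.043, -0.041], [0.2, 1.6, -1.85, 0.6, 0.007, 0.043, -0.041], [0.2, 0, 0, 0, 0, 0, 0]]])

```text
time_s: 59.3
ee_pos: [586.2, -88.0, 52.5]
ee_rot: [-179.5, -18.9, 5.3]
force: [0.1, -0.1, -2.6]
gripper_width: 34.0
```

```bash
python3 - <<'E'
from plan import *
h=47.3
plan([(*shelf(-12,0,25,h),4.9,4,.2,-20),(*shelf(-12,0,3,h),4.9,4,.2,-20)])
E
python3 held.py 0
```

```text
now [586.2 -88.   52.5] [-179.5  -18.9    5.3] F [ 0.1 -0.1 -2.6] w 34.0 t 59.3 q [-14.  18. 114.  13.  31.  61.]
[[[0.2, 0.27, 0.24, 0.41, -0.003, 0.005, 0.002],
[0.2, 0.27, 0.24, 0.41, -0.003, 0.005, 0.002],
[0.2, 0.27, 0.23, 0.42, -0.003, 0.005, 0.002],
[0.2, 0.27, 0.23, 0.42, -0.003, 0.005, 0.002],
[0.2, 0.0, 0.0, 0.55, 0.0, 0.0, 0.0],
[0.2, 0.0, 0.0, 0.55, 0.0, 0.0, 0.0],
[0.2, 0.0, 0.0, 0.55, 0.0, 0.0, 0.0],
[0.2, 0.0, 0.0, 0.55, 0.0, 0.0, 0.0]]]
[586.2 -88.   52.5] [-179.5  -18.9    5.3] F [ 0.1 -0.1 -2.6] w 34.0 ee in shelf [-22.7   9.2  11.5]
side 232 x [-54.9  11.6] y [-21.4  -7.3] z [42.  58.9 74.7]
285 252
top 97 x [-14.2  33.2] y [-17.2  26.6] z [ 9.3 73.5 87.7]
```

Call:
move_arm(increments=[[[0.2, 0.25, 0.25, 0.4, -0.003, 0.005, 0.002], [0.2, 0.25, 0.25, 0.4, -0.003, 0.005, 0.002], [0.2, 0.25, 0.2, 0.4, -0.003, 0.005, 0.002], [0.2, 0.25, 0.2, 0.4, 0, 0.005, 0], [0.2, 0, 0, 0.5, 0, 0, 0], [0.2, 0, 0, 0.5, 0, 0, 0], [0.2, 0, 0, 0.5, 0, 0, 0], [0.2, 0, 0, 0.3, 0, 0, 0], [0.2, 0, 0, 0, 0, 0, 0]]])

```text
time_s: 60.52
ee_pos: [609.7, -98.6, 23.0]
ee_rot: [-180.0, -20.1, 4.7]
force: [0.8, -1.1, -2.7]
gripper_width: 33.5
```

Run:
```python
from plan import *
plan([(*shelf(-12,0,0.8,47.3),4.9,2,.2,-20)]); print(inshelf(monitor.state()['ee_pos']))
```

```text
now [609.7 -98.6  23. ] [-180.   -20.1    4.7] F [ 0.8 -1.1 -2.7] w 33.5 t 60.5 q [-14.  22. 114.  15.  26.  59.]
[[[0.2, -0.02, -0.17, 0.28, 0.0, -0.001, -0.001],
[0.2, -0.02, -0.17, 0.28, 0.0, -0.001, -0.001]]]
[-11.70254012  -3.41160979 -23.9388042 ]
```

Call:
move_arm(increments=[[[0.2, 0, 0, 0.3, 0, 0, 0], [0.2, 0, 0, 0.3, 0, 0, 0], [0.2, 0, 0, 0, 0, 0, 0], [0.5, 0, 0, 0, 0, 0, 0], [0.55, 0, 0, 0, 0, 0, 0], [0.55, 0, 0, 0, 0, 0, 0], [0.55, 0, 0, -0.5, 0, 0, 0], [0.55, 0, 0, -2, 0, 0, 0], [0.55, 0, 0, -3, 0, 0, 0], [0.8, 0, 0, -4, 0, 0, 0], [0.8, 0, 0, 0, 0, 0, 0]]])

```text
time_s: 61.9
ee_pos: [579.6, -101.8, 111.2]
ee_rot: [179.9, -20.4, 4.8]
force: [0.1, -0.2, 0.7]
gripper_width: 67.6
```

```bash
python3 on.py; python3 cass.py
python3 - <<'E'
from plan import *
plan([(408.1,-341.5,60,16,11,0.8)])
E
```

```text
side 51 c [-37.3  80. ] [15. 23.] 1.9 ztop [32.1]
side 384 c [-12.   -5.5] [37. 70.] 88.9 ztop [32.2]
top 137 c [ 2.3 -5.1] [35. 45.] 88.2 ztop [34.5]
top 219 c [-9.7 87.1] [71. 34.] 0.1 ztop [35.1]
top 65 c [553.8  37.2] mean [554.3  39.5  37.4] sz [11. 67.] long axis deg 90.9
top 231 c [ 407.9 -341.5] mean [ 408.1 -339.9   35.3] sz [70. 36.] long axis deg 16.6
side 683 c [ 408.3 -341.1] mean [ 407.8 -342.9   33.4] sz [70. 37.] long axis deg 16.3
now [ 577.5 -100.8  106.2] [-179.9  -19.9    4.7] F [ 0.3 -0.1  0. ] w 72.8 t 62.1 q [-15.  13. 111.  11.  37.  62.]
[[[0.8, -1.76, 2.05, -0.19, 0.003, -0.031, -0.018],
[0.8, -1.8, 2.02, -0.14, 0.003, -0.031, -0.018],
[0.8, -1.84, 1.99, -0.09, 0.003, -0.031, -0.018],
[0.8, -1.87, 1.96, -0.04, 0.003, -0.031, -0.018],
[0.8, -1.91, 1.92, 0.02, 0.003, -0.031, -0.018],
[0.8, -1.94, 1.89, 0.07, 0.003, -0.031, -0.018],
[0.8, -1.97, 1.85, 0.13, 0.003, -0.031, -0.018],
[0.8, -2.0, 1.82, 0.18, 0.003, -0.031, -0.018],
[0.8, -2.02, 1.78, 0.24, 0.003, -0.031, -0.018],
[0.8, -2.05, 1.75, 0.3, 0.003, -0.031, -0.018],
[0.8, -2.07, 1.71, 0.36, 0.003, -0.031, -0.018]]]
```

Both sit well, with A at x≈−10 and B at x≈−12. Now cassette C.

Call:
move_arm(increments=[[[0.8, -1.75, 2.05, -0.2, 0.003, -0.031, -0.018], [0.8, -1.8, 2, -0.15, 0.003, -0.031, -0.018], [0.8, -1.85, 2, -0.1, 0.003, -0.031, -0.018], [0.8, -1.85, 1.95, -0.05, 0.003, -0.031, -0.018], [0.8, -1.9, 1.9, 0, 0.003, -0.031, -0.018], [0.8, -1.95, 1.9, 0, 0.003, -0.031, -0.018], [0.8, -1.95, 1.85, 0.1, 0.003, -0.031, -0.018], [0.8, -2, 1.8, 0.15, 0.003, -0.031, -0.018], [0.8, -2, 1.8, 0.2, 0.003, -0.031, -0.018], [0.8, -2, 1.75, 0.2, 0.003, -0.031, -0.018], [0.8, -2, 1.7, 0.3, 0.003, -0.031, -0.018], [0.8, 0, 0, 0, 0, 0, 0]]])

```text
time_s: 63.6
ee_pos: [399.7, -345.5, 47.2]
ee_rot: [-178.7, 1.5, 16.8]
force: [-0.2, 0.8, 0.3]
gripper_width: 73.0
```

Run:
```python
from plan import *
plan([(408.1,-341.5,35,16.3,4,0.8),(408.1,-341.5,-31,16.3,6,0.8)])
```

```text
now [ 399.7 -345.5   47.2] [-178.7    1.5   16.8] F [-0.2  0.8  0.3] w 73.0 t 63.6 q [-42.  22. 105.  -1.  55.  32.]
[[[0.8, 0.24, -0.03, 0.3, -0.006, 0.006, 0.002],
[0.8, 0.24, -0.03, 0.3, -0.006, 0.006, 0.002],
[0.8, 0.23, -0.03, 0.3, -0.006, 0.006, 0.002],
[0.8, 0.23, -0.04, 0.3, -0.006, 0.006, 0.002],
[0.8, 0.0, -0.0, 1.1, 0.0, 0.0, 0.0],
[0.8, 0.0, -0.0, 1.1, 0.0, 0.0, 0.0],
[0.8, 0.0, -0.0, 1.1, 0.0, 0.0, 0.0],
[0.8, 0.0, -0.0, 1.1, 0.0, 0.0, 0.0],
[0.8, 0.0, -0.0, 1.1, 0.0, 0.0, 0.0],
[0.8, 0.0, -0.0, 1.1, 0.0, 0.0, 0.0]]]
```

Call:
move_arm(increments=[[[0.8, 0.25, -0.05, 0.3, -0.006, 0.006, 0.002], [0.8, 0.25, -0.05, 0.3, -0.006, 0.006, 0.002], [0.8, 0.2, 0, 0.3, -0.006, 0.006, 0.002], [0.8, 0.2, 0, 0.3, -0.006, 0.006, 0.002], [0.8, 0, 0, 1, 0, 0, 0], [0.8, 0, 0, 1, 0, 0, 0], [0.8, 0, 0, 1, 0, 0, 0], [0.8, 0, 0, 1, 0, 0, 0], [0.8, 0, 0, 1, 0, 0, 0], [0.8, 0, 0, 0.8, 0, 0, 0], [0.8, 0, 0, 0, 0, 0, 0]]])

```text
time_s: 64.97
ee_pos: [408.4, -339.6, -28.6]
ee_rot: [179.9, 0.0, 16.4]
force: [0.9, 0.8, -0.7]
gripper_width: 72.4
```

Call:
move_arm(increments=[[[0.2, 0, 0, 0.1, 0, 0, 0], [0.2, 0, 0, 0, 0, 0, 0], [0.2, 0, 0, 0, 0, 0, 0], [0.2, 0, 0, 0, 0, 0, 0], [0.2, 0, 0, 0, 0, 0, 0], [0.2, 0, 0, 0, 0, 0, 0]]])

```text
time_s: 65.72
ee_pos: [409.1, -340.3, -28.7]
ee_rot: [179.8, -0.1, 16.4]
force: [-0.2, 1.3, -1.1]
gripper_width: 33.7
```

Call:
move_arm(increments=[[[0.2, 0, 0, -1, 0, 0, 0], [0.2, 0, 0, -3, 0, 0, 0], [0.2, 0, 0, -3, 0, 0, 0], [0.2, 0, 0, -3, 0, 0, 0], [0.2, 0, 0, 0, 0, 0, 0]]])

```text
time_s: 66.35
ee_pos: [408.2, -339.3, 75.0]
ee_rot: [179.9, 0.0, 16.4]
force: [0.2, -0.6, -2.6]
gripper_width: 33.7
```

Run:
```python
from plan import *
plan([(*shelf(-12,-95,52,48.5),4.9,11,.2,-20)])
```

```text
now [ 408.2 -339.3   75. ] [179.9   0.   16.4] F [ 0.2 -0.6 -2.6] w 33.7 t 66.3 q [-41.  19. 104.  -0.  57.  33.]
[[[0.2, 2.07, -0.79, 0.09, -0.003, 0.032, 0.018],
[0.2, 2.05, -0.83, 0.16, -0.003, 0.032, 0.018],
[0.2, 2.03, -0.87, 0.22, -0.003, 0.032, 0.018],
[0.2, 2.01, -0.91, 0.28, -0.003, 0.032, 0.018],
[0.2, 1.98, -0.94, 0.34, -0.003, 0.032, 0.018],
[0.2, 1.95, -0.98, 0.4, -0.003, 0.032, 0.018],
[0.2, 1.92, -1.02, 0.46, -0.003, 0.032, 0.018],
[0.2, 1.89, -1.05, 0.51, -0.003, 0.032, 0.018],
[0.2, 1.85, -1.09, 0.57, -0.003, 0.032, 0.018],
[0.2, 1.81, -1.12, 0.62, -0.003, 0.032, 0.018],
[0.2, 1.77, -1.16, 0.68, -0.003, 0.032, 0.018]]]
```

h is about 45.7 this time.

Call:
move_arm(increments=[[[0.2, 2.05, -0.8, 0, -0.003, 0.032, 0.018], [0.2, 2.05, -0.85, 0.1, -0.003, 0.032, 0.018], [0.2, 2.05, -0.85, 0.15, -0.003, 0.032, 0.018], [0.2, 2, -0.9, 0.2, -0.003, 0.032, 0.018], [0.2, 2, -0.95, 0.25, -0.003, 0.032, 0.018], [0.2, 1.95, -1, 0.3, -0.003, 0.032, 0.018], [0.2, 1.9, -1, 0.35, -0.003, 0.032, 0.018], [0.2, 1.9, -1.05, 0.4, -0.003, 0.032, 0.018], [0.2, 1.85, -1.1, 0.5, -0.003, 0.032, 0.018], [0.2, 1.8, -1.1, 0.5, -0.003, 0.032, 0.018], [0.2, 1.75, -1.15, 0.6, -0.003, 0.032, 0.018], [0.2, 0, 0, 0, 0, 0, 0]]])

```text
time_s: 67.85
ee_pos: [611.4, -178.0, 72.2]
ee_rot: [-179.3, -21.2, 4.0]
force: [-0.2, -0.5, -1.8]
gripper_width: 33.8
```

```bash
python3 - <<'E'
from plan import *
h=45.7
plan([(*shelf(-12,-95,25,h),4.9,4,.2,-20),(*shelf(-12,-95,3,h),4.9,4,.2,-20)])
E
python3 held.py -95
```

```text
now [ 611.4 -178.    72.2] [-179.3  -21.2    4. ] F [-0.2 -0.5 -1.8] w 33.8 t 67.8 q [-23.  20. 108.  18.  35.  49.]
[[[0.2, -0.32, 0.32, 0.68, -0.002, -0.005, -0.004],
[0.2, -0.32, 0.32, 0.69, -0.002, -0.005, -0.004],
[0.2, -0.31, 0.31, 0.69, -0.002, -0.005, -0.004],
[0.2, -0.31, 0.31, 0.69, -0.002, -0.005, -0.004],
[0.2, -0.0, -0.0, 0.55, 0.0, 0.0, 0.0],
[0.2, -0.0, -0.0, 0.55, 0.0, 0.0, 0.0],
[0.2, -0.0, -0.0, 0.55, 0.0, 0.0, 0.0],
[0.2, -0.0, -0.0, 0.55, 0.0, 0.0, 0.0]]]
[ 611.4 -178.    72.2] [-179.3  -21.2    4. ] F [-0.2 -0.5 -1.8] w 33.8 ee in shelf [  0.4 -82.7  24. ]
side 184 x [-34.9  32.2] y [-111.8  -99.2] z [52.2 66.3 80. ]
305 273
top 101 x [ 3.8 34.7] y [-107.9  -68. ] z [11.2 86.  97.3]
```

Call:
move_arm(increments=[[[0.2, -0.3, 0.3, 0.65, -0.002, -0.005, -0.004], [0.2, -0.3, 0.3, 0.65, -0.002, -0.005, -0.004], [0.2, -0.3, 0.3, 0.65, -0.002, -0.005, -0.004], [0.2, -0.25, 0.25, 0.65, -0.002, -0.005, -0.004], [0.2, 0, 0, 0.5, 0, 0, 0], [0.2, 0, 0, 0.5, 0, 0, 0], [0.2, 0, 0, 0.5, 0, 0, 0], [0.2, 0, 0, 0.3, 0, 0, 0], [0.2, 0, 0, 0, 0, 0, 0]]])

```text
time_s: 69.08
ee_pos: [616.0, -192.5, 24.9]
ee_rot: [179.8, -19.9, 5.0]
force: [0.6, 0.1, -1.7]
gripper_width: 33.8
```

Run:
```python
from plan import *
plan([(*shelf(-11,-95,0.8,45.7),4.9,2,.2,-20)]); print(inshelf(monitor.state()['ee_pos']))
```

```text
now [ 616.  -192.5   24.9] [179.8 -19.9   5. ] F [ 0.6  0.1 -1.7] w 33.8 t 69.1 q [-24.  24. 109.  19.  30.  47.]
[[[0.2, 0.09, -0.12, 0.32, 0.001, 0.001, 0.001],
[0.2, 0.09, -0.12, 0.32, 0.001, 0.001, 0.001]]]
[-12.73281793 -97.44640748 -21.57058095]
```

Call:
move_arm(increments=[[[0.2, 0.1, 0, 0.35, 0, 0, 0], [0.2, 0.05, 0, 0.3, 0, 0, 0], [0.2, 0, 0, 0, 0, 0, 0], [0.5, 0, 0, 0, 0, 0, 0], [0.55, 0, 0, 0, 0, 0, 0], [0.55, 0, 0, 0, 0, 0, 0], [0.55, 0, 0, -0.5, 0, 0, 0], [0.55, 0, 0, -2, 0, 0, 0], [0.55, 0, 0, -3, 0, 0, 0], [0.8, 0, 0, -5, 0, 0, 0], [0.8, 0, 0, -5, 0, 0, 0], [0.8, 0, 0, 0, 0, 0, 0]]])

```text
time_s: 70.58
ee_pos: [566.0, -196.9, 174.5]
ee_rot: [179.6, -20.2, 5.1]
force: [-0.9, -0.4, -0.2]
gripper_width: 72.8
```

Call:
move_arm(increments=[[[0.8, -4, 0, -3, 0, 0, 0], [0.8, -5, 0, -2, 0, 0, 0], [0.8, -5, 0, 0, 0, 0, 0], [0.8, -5, 0, 0, 0, 0, 0], [0.8, 0, 0, 0, 0, 0, 0]]])

```text
time_s: 71.2
ee_pos: [365.2, -212.9, 152.2]
ee_rot: [179.7, -20.0, 5.2]
force: [-0.1, -0.1, 0.3]
gripper_width: 73.1
```

```bash
python3 on.py; python3 wr.py; python3 sw.py | tail -3; python3 cass.py
python3 - <<'E'
from h import *
s=grab('side','fin_s.png'); f=grab('top','fin_t.png')
cv2.imwrite('pics/fin.png',np.hstack([cv2.resize(s['color'][140:380,150:430,::-1],(400,343)),cv2.resize(f['color'][120:300,100:440,::-1],(400,212)).copy() if 0 else cv2.resize(f['color'][120:300,150:360+0,::-1],(400,343))]))
E
```

```text
side 307 c [-10.5  86.3] [37. 69.] 89.8 ztop [32.2]
side 381 c [-11.7  -5.2] [37. 70.] 89.9 ztop [32.4]
side 528 c [-11.5 -99.6] [36. 71.] 89.8 ztop [35.5]
top 215 c [-10.7 -98. ] [37. 72.] 89.5 ztop [37.2]
top 222 c [-11.   -4.4] [34. 71.] 87.5 ztop [34.5]
top 216 c [-9. 87.] [34. 70.] 89.6 ztop [35.5]
wrench x(y) [3.10000e-02 4.29287e+02] y [227. 429.] z head/mid/end [np.float64(29.2), np.float64(29.8), np.float64(29.4)]
(array([ 1,  0,  0,  0,  0,  0,  0,  0,  0, 15,  9, 15, 10, 12, 16, 10, 11,
       10]), array([45, 48, 51, 54, 57, 60, 63, 66, 69, 72, 75, 78, 81, 84, 87, 90, 93,
       96, 99]))
top 68 c [553.5  37.3] mean [554.1  40.8  38.9] sz [11. 67.] long axis deg 90.7
side 87 c [556.6   2. ] mean [554.9  10.9  37.6] sz [ 12. 140.] long axis deg 93.1
```

View pics/fin.png

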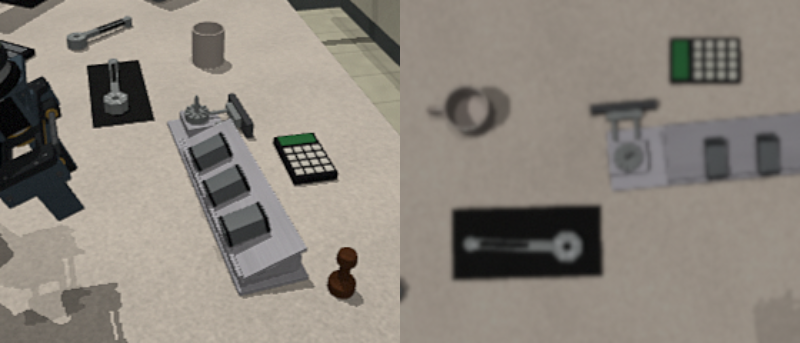

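C reads about 3 mm higher than the other two. I'll check whether it lies flat.

Run:
```python
from plan import *
for n in('side','top'):
    f=grab(n); q=inshelf(cloud(f)).reshape(-1,3)
    for y in(86.5,-5,-99): 
        m=(abs(q[:,1]-y)<15)&(q[:,0]>-44)&(q[:,0]<22)&(q[:,2]>24)&(q[:,2]<45); a=q[m]; c=np.polyfit(a[:,0],a[:,2],1)
        print(n,y,'top z',np.median(a[:,2]).round(1),'slope x deg',np.degrees(c[0]).round(1),end=' ')
        for s in(-33,33):
            m=(abs(q[:,1]-y-s)<8)&(abs(q[:,0])<38)&(abs(q[:,2])<9); print('face',y+s,np.median(q[m,2]).round(1),m.sum(),end=' ')
        m=(abs(q[:,1]-y)<15)&(q[:,0]>28)&(q[:,0]<46)&(abs(q[:,2])<9); print('above',np.median(q[m,2]).round(1))
```

```text
side 86.5 top z 32.4 slope x deg 0.5 face 53.5 -1.3 123 face 119.5 -0.7 19 above -0.8
side -5 top z 32.7 slope x deg -0.4 face -38 -1.2 173 face 28 -1.7 25 above -1.5
side -99 top z 36.2 slope x deg -6.9 face -132 -1.3 226 face -66 -1.4 29 above -1.4
top 86.5 top z 34.7 slope x deg 0.4 face 53.5 0.7 100 face 119.5 0.5 95 above 2.6
top -5 top z 34.9 slope x deg -0.1 face -38 0.2 101 face 28 -0.2 99 above 1.5
top -99 top z 37.6 slope x deg -5.2 face -132 1.2 96 face -66 1.5 93 above 1.4
```

C is tilted about 6°, so its lower end rests on the lip. I'll regrip it and shift it up the slope.

Run:
```python
from plan import *
plan([(*(O+EX*-11+EY*-98.8+EN*45),4.9,7,.65,-20)])
```

```text
now [ 369.4 -214.1  154.6] [179.5 -20.2   5.5] F [-0.2  0.6  0.3] w 73.0 t 71.7 q [-45.  -2. 122.  20.  49.  28.]
[[[0.65, 2.71, 0.03, 2.01, 0.001, -0.001, 0.001],
[0.65, 2.71, 0.02, 2.01, 0.001, -0.001, 0.001],
[0.65, 2.71, 0.02, 2.01, 0.001, -0.001, 0.001],
[0.65, 2.71, 0.02, 2.01, 0.001, -0.001, 0.001],
[0.65, 2.71, 0.02, 2.0, 0.001, -0.001, 0.001],
[0.65, 2.71, 0.02, 2.0, 0.001, -0.001, 0.001],
[0.65, 2.71, 0.01, 2.0, 0.001, -0.001, 0.001]]]
```

Call:
move_arm(increments=[[[0.65, 2.7, 0, 2, 0, 0, 0], [0.65, 2.7, 0, 2, 0, 0, 0], [0.65, 2.7, 0, 2, 0, 0, 0], [0.65, 2.7, 0, 2, 0, 0, 0], [0.65, 2.7, 0, 2, 0, 0, 0], [0.65, 2.7, 0, 2, 0, 0, 0], [0.65, 2.7, 0, 1.9, 0, 0, 0], [0.65, 0, 0, 0, 0, 0, 0]]])

```text
time_s: 72.7
ee_pos: [604.1, -192.3, 87.6]
ee_rot: [179.3, -20.3, 5.7]
force: [-0.4, 0.0, -0.4]
gripper_width: 59.4
```

Run:
```python
from plan import *
print(inshelf(monitor.state()['ee_pos']))
plan([(*(O+EX*-11+EY*-98.8+EN*10),4.9,4,.65,-20),(*(O+EX*-11+EY*-98.8+EN*-25),4.9,4,.65,-20)])
```

```text
[ -2.32545951 -96.23079048  41.43317368]
now [ 604.1 -192.3   87.6] [179.3 -20.3   5.7] F [-0.4  0.  -0.4] w 59.4 t 72.7 q [-24.  19. 107.  16.  37.  49.]
[[[0.65, -0.22, 0.06, 0.78, 0.002, -0.001, 0.003],
[0.65, -0.22, 0.06, 0.79, 0.002, -0.001, 0.003],
[0.65, -0.22, 0.06, 0.79, 0.002, -0.001, 0.003],
[0.65, -0.22, 0.06, 0.79, 0.002, -0.001, 0.003],
[0.65, 0.0, 0.0, 0.88, 0.0, 0.0, 0.0],
[0.65, 0.0, 0.0, 0.88, 0.0, 0.0, 0.0],
[0.65, 0.0, 0.0, 0.88, 0.0, 0.0, 0.0],
[0.65, 0.0, 0.0, 0.88, 0.0, 0.0, 0.0]]]
```

Call:
move_arm(increments=[[[0.65, -0.2, 0.05, 0.8, 0.002, 0, 0.003], [0.65, -0.2, 0.05, 0.8, 0.002, 0, 0.003], [0.65, -0.2, 0.05, 0.8, 0.002, 0, 0.003], [0.65, -0.2, 0.05, 0.8, 0.002, 0, 0.003], [0.65, 0, 0, 0.8, 0, 0, 0], [0.65, 0, 0, 0.8, 0, 0, 0], [0.65, 0, 0, 0.8, 0, 0, 0], [0.65, 0, 0, 0.6, 0, 0, 0], [0.65, 0, 0, 0, 0, 0, 0]]])

```text
time_s: 73.82
ee_pos: [616.3, -193.4, 22.4]
ee_rot: [-179.8, -20.2, 4.8]
force: [0.1, -0.2, -0.7]
gripper_width: 59.5
```

Run:
```python
from plan import *
print(inshelf(monitor.state()['ee_pos']))
plan([])
```

```text
[-13.35883976 -98.40886708 -23.99733523]
now [ 616.3 -193.4   22.4] [-179.8  -20.2    4.8] F [ 0.1 -0.2 -0.7] w 59.5 t 73.8 q [-24.  24. 109.  20.  30.  45.]
[[]]
```

Call:
move_arm(increments=[[[0.2, 0, 0, 0, 0, 0, 0], [0.2, 0, 0, 0, 0, 0, 0], [0.2, 0, 0, 0, 0, 0, 0], [0.2, 0, 0, 0, 0, 0, 0], [0.2, 0, 0, 0, 0, 0, 0], [0.2, 0, 0, -0.2, 0, 0, 0], [0.2, 0.3, 0, 0, 0, 0, 0], [0.2, 0.3, 0, 0, 0, 0, 0], [0.2, 0, 0, 0, 0, 0, 0]]], force=30)

```text
time_s: 74.95
ee_pos: [620.9, -192.7, 26.5]
ee_rot: [-179.8, -20.2, 4.8]
force: [-0.3, 0.2, -1.8]
gripper_width: 34.0
```

Run:
```python
from plan import *
plan([]);print(inshelf(monitor.state()['ee_pos']))
f=grab('side'); q=inshelf(cloud(f)); m=(np.abs(q[...,1]+98)<45)&(q[...,2]>4)&(q[...,2]<40)&(q[...,0]>-60)&(q[...,0]<50); a=q[m]
e=a[a[:,1]<-98-14]; 
for x0 in range(-50,30,10):
    b=e[(e[:,0]>=x0)&(e[:,0]<x0+10)]; print(x0,len(b),np.percentile(b[:,2],[2,98]).round(1) if len(b)>3 else '')
v,u=np.where(m); cv2.imwrite('pics/c3.png',cv2.resize(f['color'][v.min()-15:v.max()+15,u.min()-15:u.max()+15,::-1],None,fx=6,fy=6,interpolation=2)[:600,:800])
```

```text
now [ 620.9 -192.7   26.5] [-179.8  -20.2    4.8] F [-0.3  0.2 -1.8] w 34.0 t 75.0 q [-24.  24. 108.  19.  31.  46.]
[[]]
[ -7.56149123 -98.04111646 -21.73862983]
-50 26 [ 4.4 13.7]
-40 11 [ 8.5 22.4]
-30 12 [ 9.3 27.1]
-20 13 [ 8.9 26.9]
-10 15 [ 5.5 28. ]
0 18 [ 5.2 28.6]
10 17 [ 5.3 16.8]
20 10 [ 5.2 14. ]
```

View pics/c3.png

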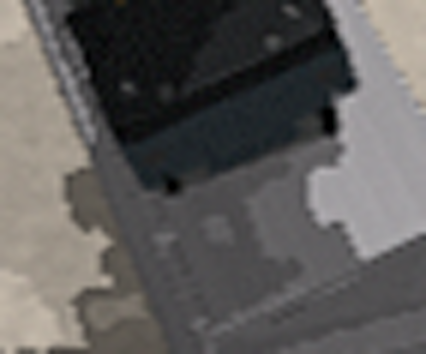

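The view mostly shows the gripper, with the cassette ends at (172,185) and (325,120). Its lower end is now clear of the lip teeth. Releasing and retreating.

Call:
move_arm(increments=[[[0.5, 0, 0, 0, 0, 0, 0], [0.55, 0, 0, 0, 0, 0, 0], [0.55, 0, 0, 0, 0, 0, 0], [0.55, 0, 0, 0, 0, 0, 0], [0.55, 0, 0, -0.5, 0, 0, 0], [0.55, 0, 0, -2, 0, 0, 0], [0.55, 0, 0, -4, 0, 0, 0], [0.6, 0, 0, -5, 0, 0, 0], [0.6, -4, 0, -4, 0, 0, 0], [0.6, -5, 0, -2, 0, 0, 0], [0.6, -5, 0, 0, 0, 0, 0], [0.6, 0, 0, 0, 0, 0, 0]]])

```text
time_s: 76.5
ee_pos: [425.7, -210.6, 149.9]
ee_rot: [179.8, -20.5, 5.0]
force: [-0.1, 0.1, -0.4]
gripper_width: 54.8
```

```bash
python3 on.py
python3 - <<'E'
from plan import *
for n in('side','top'):
    f=grab(n); q=inshelf(cloud(f)).reshape(-1,3)
    for y in(86.5,-5,-99): 
        m=(abs(q[:,1]-y)<15)&(q[:,0]>-40)&(q[:,0]<20)&(q[:,2]>24)&(q[:,2]<45); a=q[m]; c=np.polyfit(a[:,0],a[:,2],1)
        print(n,y,'top z',np.median(a[:,2]).round(1),'slope x deg',np.degrees(c[0]).round(1))
E
python3 cass.py; python3 wr.py
```

```text
side 311 c [-10.7  86.3] [37. 69.] 89.0 ztop [32.1]
side 375 c [-11.8  -5.6] [37. 69.] 89.7 ztop [32.2]
side 480 c [ -11.2 -100.3] [37. 69.] 89.9 ztop [32.4]
top 221 c [ -9.7 -99.3] [35. 69.] 89.5 ztop [34.6]
top 216 c [-9.8 -4.5] [34. 74.] 89.1 ztop [35.1]
top 215 c [-9.9 87.2] [35. 70.] 89.3 ztop [34.]
side 86.5 top z 32.6 slope x deg 0.4
side -5 top z 32.6 slope x deg 0.3
side -99 top z 32.8 slope x deg 0.1
top 86.5 top z 35.2 slope x deg -0.1
top -5 top z 35.5 slope x deg 1.6
top -99 top z 35.1 slope x deg 1.1
top 69 c [553.3  37.2] mean [554.1  40.   38.1] sz [12. 68.] long axis deg 90.0
side 88 c [ 5.549e+02 -5.000e-01] mean [554.9  10.7  37.8] sz [ 12. 141.] long axis deg 91.2
wrench x(y) [1.70000e-02 4.34513e+02] y [226. 432.] z head/mid/end [np.float64(29.4), np.float64(29.6), np.float64(28.9)]
```

All three cassettes lie flat, and nothing else needs correcting. Handing in.

```bash
python3 -c "
from workcell import job; print(job.job_done())"
```

```text
the job is handed in; nothing more can be done
None
```

I tightened the nut until the clamp jaw met the rail and put all three cassettes on the shelf. The wrench is back on the mat. I handed the job in at about 77 s, and no verdict is reported.

**Last checks**
- **Nut and jaw:** both views showed no gap between jaw and rail, and the wrench stalled against about 9 N on the last stroke. I inferred the nut position from these, since it can't be read directly.
- **Cassettes:** all three sit square on the shelf at x of about −10 to −12 mm, within 2° of flat. Their tops read 32–35 mm off the face, and the two views differ by about 2 mm there.
- **Wrench:** it lies flat on the mat, right side up, with its top at about 29 mm.
- **Mug, stamp and calculator:** they looked undisturbed in the last picture. I did not measure their positions.

**What went wrong and was mended**
- The real fingertips are about 37 mm short of the reported tool point, so the first wrench grip closed on nothing. I measured the offset and allowed for it afterwards.
- One cassette was knocked about 4 cm aside during the run, so I located it again before picking it up.
- One cassette first landed with its lower end on the lip, tilted about 6°. I regripped it and shifted it up the slope, and it now lies flat.

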